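# Load the dinner pot and switch on the cooktop

## Task

Tip all the baby potatoes from the orange handled tub into the steel pot and stand the empty tub back upright on its cork mat; then put every piece of corn from the blue plate into the pot too. Next set the lid squarely on the pot so that it sits fully down, and last of all flip the cooktop's isolator toggle fully over to on. Keep the pot on its cooktop and leave the toothpick holder and the nested containers as they are.

Things in the scene. Friction and masses are not known exactly. Their poses are not given: they have to be found in the camera images.
- pot: open steel pot standing on the cooktop, 184 mm across and 120 mm high, wall 4 mm, inside 176 mm across at the rim, inner floor 6 mm up; small wire lugs on its two y sides reach 125 mm from its axis, 100 mm up. Origin: centre of its underside, z up
- hob: round black cooktop plate, 210 mm across, 6 mm thick, fixed on the counter; origin: centre of its underside
- lid: steel lid, flange 194 mm across, with a tapered plug below (154 to 164 mm across, 8 mm deep) that drops into the pot's mouth until the flange rests on the rim, and a black upright knob on top, 28 mm across, from 19 to 60 mm above the origin. Origin: centre of the plug's underside
- lid_grip (a point): point on the axis of the lid's knob, 42 mm above the lid's origin
- mat: square cork mat, 160 mm, 4 mm thick, fixed; origin: centre of its underside
- tub: orange tub that starts on the mat, holding the potatoes: round, 102 mm across at the base, 144 mm at the rim, 60 mm high, wall 4 mm. On its +x side stands an upright handle: stem 18 mm wide (y), 24 mm deep (x), centred 86 mm from the tub's axis, its top 113 mm above the base, its foot joined to the wall below 57 mm. Origin: centre of the underside
- tub_grip (a point): centre of the handle's stem: x 86, y 0, z 95 mm in the tub's frame, axes as the tub's (pinch along y)
- plate: flat blue melamine plate, 230 mm across, floor 6 mm thick and 180 mm across, rim 12 mm high; origin: centre of its underside
- isolator (a joint): toggle of the cooktop's isolator switch: 0 = off (leaning to the switch's -x, towards the robot), 1.0 rad = fully on (leaning to its +x, away from the robot); it stays where it is left, about 0.06 N m
- isolator_base: white block of the isolator, 70 x 50 mm and 25 mm high, fixed; the toggle pivots about its y axis 22 mm above its origin (centre of the underside)
- isolator_tip (a point): centre of the red ball (26 mm across) at the toggle's end, 80 mm from the pivot
- toothpicks: bamboo toothpick holder, 48 mm across, 65 mm high (picks to 83 mm); leave alone; origin: centre of its underside
- nested_tubs: three nested orange containers, 120 mm across, 72 mm high; leave alone; origin: centre of the underside
- potato1: yellow-brown baby potato, 30 mm thick and 34 mm long (its x); origin: its centre. May be absent
- potato2: yellow-brown baby potato, 30 mm thick and 34 mm long (its x); origin: its centre. May be absent
- potato3: yellow-brown baby potato, 30 mm thick and 34 mm long (its x); origin: its centre. May be absent
- potato4: yellow-brown baby potato, 30 mm thick and 34 mm long (its x); origin: its centre. May be absent
- potato5: yellow-brown baby potato, 30 mm thick and 34 mm long (its x); origin: its centre. May be absent
- potato6: yellow-brown baby potato, 30 mm thick and 34 mm long (its x); origin: its centre. May be absent
- corn1: piece of corn cob, 60 mm long (its x), 34 mm thick, lying on the plate at the start; origin: its centre. May be absent
- corn2: piece of corn cob, 60 mm long (its x), 34 mm thick, lying on the plate at the start; origin: its centre. May be absent
- corn3: piece of corn cob, 60 mm long (its x), 34 mm thick, lying on the plate at the start; origin: its centre. May be absent
- corn4: piece of corn cob, 60 mm long (its x), 34 mm thick, lying on the plate at the start; origin: its centre. May be absent

How it is judged:
By the outcome, as a careful person would: the job done as asked, in the order asked, and still so for the second after the job is handed in, with the robot touching nothing.
Of potato1, potato2, potato3, potato4, potato5, potato6 only 4 to 6 are there at a start; the rules pass over those that are not, and their reading is None.
Of corn1, corn2, corn3, corn4 only 2 to 4 are there at a start; the rules pass over those that are not, and their reading is None.
At some moment in a run one of corn1, corn2, corn3, corn4, lid may be knocked a few centimetres aside while the robot is not near it.
Once in a run the grip may slacken for a moment while it holds something.
It also fails if it takes over 210 s, if anything falls off the work surface, if the arm or the gripper's body presses on something with over 40 N, if the wrist force passes 120 N, or if a joint passes its speed limit or range.

## Robot

A 6-joint arm with a two-finger parallel gripper is mounted at the origin on the work surface. World frame = base frame: x ahead of the robot, y to its left, z up, the work surface at z = 0. Lengths are in mm, angles in rad, forces in N, time in s.
With the tool pointing down it reaches from about 350 to 975 mm from the base axis. Payload 7.1 kg.
Tool frame: the origin (TCP) lies midway between the tips of the shut fingers; the grasp point (between the pads) lies 19 mm behind it; z points along the fingers, y is the line along which they close (so a half turn about z gives the same grasp; the last joint's range is limited). The gripper opens to 88 mm and grips with 3 to 60 N. Pads are 20 mm wide; open, the fingers measure 115 mm over their backs; the gripper's body (75 mm by 178 mm) begins 61 mm behind the grasp point.
Start: joints at [-1.278, 0.423, 1.63, -0, 1.089, -0.019], TCP at [191.75, -594.842, 222.675] pointing down, gripper open.
Joint ranges: [-3, 3], [-0.9, 2.11], [0.09, 2.58], [-1.31, 4.45], [0.11, 2.69], [-2.54, 2.54]. Speed limits (rad/s): [2.39, 2.39, 3.01, 3.14, 3.14, 3.14].

## Interface

Orientations are given as a rotation vector (axis times angle).
In Python, from workcell import get_obs, get_image, camera_params, close_job gives the robot as it stands.
- The arm moves only by the shell command python3 -m creep 'ROWS' [OPENING]. ROWS is a JSON object of lists of equal length, an entry for each row: "delta_pos": the shift along the tool's x, y, z in m, a list of three; "twist": the turn, a rotation vector about the tool's x, y, z in degrees, a list of three. A call has 1 to 20 rows; each row shifts and turns the commanded pose from where the row before left it, along the tool's axes as they then stand; what a row does not reach is not made up. A row lasts 1/12 s, in which the tool goes at most 41.7 mm and 7.16 degrees, less where a joint would pass 70% of its speed; a pose out of reach is approached as far as the arm can. A call with a gripper value outside its range is refused whole. OPENING is the opening, from 0 (shut) to 1 (fully open), set as the call begins (- or left out, the last holds). The fingers move at their own pace and stop on an object; the grip force is fixed at half the most. Time passes only in rows, so rows that do not move let the fingers close. It gives the time, the measured TCP pose, the force, the opening and the grip force at its end, in the units of the state.
- get_obs(): the state, without advancing time (a new reading comes with each control period).
- get_image(name): name is "scene" or "top" or "wrist"; returns (picture, depth): 400x640x3 uint8, red, green, blue; 400x640 float32, mm along the optical axis (not along the pixel's ray), 0 where there is no reading.
- camera_params(name): a dict with "camera_matrix" (3x3 intrinsics, pixels), "extrinsics" (4x4, takes a point from camera to world coordinates). Camera axes: x right, y down, z forward; pixel columns grow to the right and rows downward; lengths in mm; the calibration is good to about 2 mm. A picture is of the moment at which its call begins: read the wrist's pose just before it. camera_params takes no time and is no camera call; for the wrist camera it gives the pose at the moment of the call.
- close_job(): hands the job in; it is judged then, once.
The state is a dict: "t": time; "qpos": joint angles; "qvel": joint speeds; "joint_torque": joint torques, N m; "ee_pos": TCP position; "orientation": TCP orientation; "ft_force": force on the tool from outside, world axes, zero at the start; "moment": the same for the moment, N m; "width": finger opening in mm; "grasp_force": force on a finger pad.
Only numpy, scipy, OpenCV 4.12 (cv2) and the standard library are available. Lean on these libraries where they do the work, as an engineer would, in place of code of your own. Each camera call takes 0.05 s, during which the arm holds its last target. There are 200 camera calls.

## Working session

There is one attempt and no reset: what is moved stays moved. The work goes in short steps, Python scripts to look and compute and a shell command to move; the robot and the scene stay as the last step left them, time stands still between calls to the robot, and variables do not carry over. Pictures are saved under pics/ and viewed, at most 14 in all, crops included, and the job is handed in when it is done.

```bash
ls; mkdir -p pics
cat > h.py <<'E'
import numpy as np, cv2, json
from scipy.spatial.transform import Rotation as R
from workcell import get_obs, get_image, camera_params, close_job
def save(name,fn):
    P=camera_params(name); im,d=get_image(name)
    cv2.imwrite(f'pics/{fn}.png',im[:,:,::-1]); np.savez(f'pics/{fn}.npz',im=im,d=d,K=P['camera_matrix'],E=P['extrinsics']); return im,d
def cloud(fn):
    z=np.load(f'pics/{fn}.npz'); d=z['d'];K=z['K'];v,u=np.mgrid[:400,:640]
    p=np.stack([(u-K[0,2])/K[0,0]*d,(v-K[1,2])/K[1,1]*d,d],-1)
    w=p@z['E'][:3,:3].T+z['E'][:3,3]; w[d==0]=np.nan
    return z['im'],w
E
python3 - <<'E'
from h import *
o=get_obs(); print(o)
for n in('scene','top'):
    save(n,n+'0'); P=camera_params(n); print(n,P['camera_matrix'],P['extrinsics'])
E
```

```text
pics
{'t': 0.0, 'qpos': array([-1.27798559e+00,  4.23876393e-01,  1.63069860e+00,  9.20788853e-06,
        1.08861689e+00, -1.89735916e-02]), 'qvel': array([-1.67312683e-03,  4.25910918e-04, -2.93464862e-04, -1.30170969e-03,
        2.16819162e-05, -3.00691384e-04]), 'joint_torque': array([-2.74030499e-03, -5.44636381e+01, -2.73669434e+01,  6.42795372e-02,
        2.28550297e-02, -8.41209248e-05]), 'ee_pos': array([ 191.60050494, -594.30470755,  221.87613492]), 'orientation': array([-3.10193071e+00, -4.87515624e-01,  3.30017634e-04]), 'ft_force': array([ 0.0499381 , -0.59121714,  0.1802023 ]), 'moment': array([ 0.00075602, -0.02986492, -0.02638589]), 'grasp_force': 0.0, 'width': 88.03721060040536}
scene [[361.50584921   0.         320.18866724]
 [  0.         361.50584921 197.23796915]
 [  0.           0.           1.        ]] [[-4.93917488e-02  6.12810279e-01 -7.88684992e-01  1.29677444e+03]
 [ 9.98758289e-01  3.54482666e-02 -3.50042877e-02  5.36891550e+01]
 [ 6.50652860e-03 -7.89434597e-01 -6.13800198e-01  6.64078744e+02]
 [ 0.00000000e+00  0.00000000e+00  0.00000000e+00  1.00000000e+00]]
top [[400.11447975   0.         326.31800002]
 [  0.         400.11447975 202.62714274]
 [  0.           0.           1.        ]] [[ 5.88030670e-03 -9.85635683e-01  1.68783063e-01  4.08295008e+02]
 [-9.99938665e-01 -7.37985061e-03 -8.25851858e-03  2.47558121e+01]
 [ 9.38548439e-03 -1.68724149e-01 -9.85618625e-01  9.93707229e+02]
 [ 0.00000000e+00  0.00000000e+00  0.00000000e+00  1.00000000e+00]]
```

```bash
python3 -m creep --help | head -30
```

```text
invalid input: not JSON, or not a number
```

View pics/top0.png

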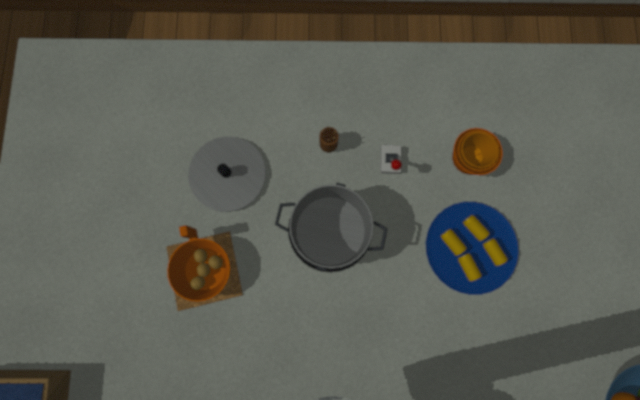

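View pics/scene0.png

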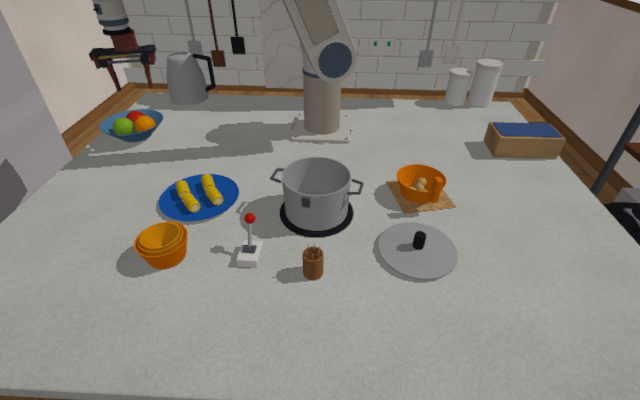

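Top picture: tub with handle at about (199,270) / (188,231), lid (228,174), knob (224,170), pot (331,228), isolator ball (396,165). The plate is at (472,248) with 4 corn pieces at (455,242), (476,228), (496,252), (470,267). Next I measure them with depth from both views.

```bash
cat > m.py <<'E'
from h import *
def seg(fn):
    im,w=cloud(fn); h=cv2.cvtColor(im,cv2.COLOR_RGB2HSV); H,S,V=[h[...,i].astype(int) for i in range(3)]
    x,y,z=[w[...,i] for i in range(3)]
    tab=(x>250)&(x<850)&(abs(y)<480)
    return im,w,H,S,V,x,y,z,tab
def circ(p):
    A=np.c_[2*p,np.ones(len(p))]; s=np.linalg.lstsq(A,(p**2).sum(1),rcond=None)[0]; return s[:2],np.sqrt(s[2]+s[:2]@s[:2])
def rect(w,m,n=15):
    k,l,st,c=cv2.connectedComponentsWithStats(m.astype(np.uint8)); out=[]
    for i in range(1,k):
        if st[i,4]>n: out.append((c[i].round(),st[i,4],w[l==i]))
    return out
if __name__=='__main__':
  import sys
  np.set_printoptions(precision=1,suppress=True)
  for fn in sys.argv[1:]:
    im,w,H,S,V,x,y,z,tab=seg(fn); print('==',fn)
    print('table z',np.nanmedian(z[tab&(S<40)&(z<15)]))
    for nm,m in dict(corn=(H>20)&(H<32)&(S>150)&(z>10)&(y<0)&(y>-400),red=((H<4)|(H>176))&(S>180)&(z>30)&(abs(y)<300),
       orange=(H>5)&(H<19)&(S>150)&(z>8)).items():
      for c,n,p in rect(w,m&tab):
        print(nm,c,n,np.median(p,0),'min',p.min(0),'max',p.max(0), 'ztop95',np.percentile(p[:,2],95))
        if nm=='corn': 
            q=p[:,:2]-p[:,:2].mean(0); e,v=np.linalg.eigh(q.T@q/len(q)); print('   yaw',np.degrees(np.arctan2(v[1,1],v[0,1])),'sd',np.sqrt(e))
    for nm,m in dict(potrim=(z>115)&(z<140)&(y>-150)&(y<150)&(x<700)&(S<80),lidflange=(z>4)&(z<20)&(y>120)&(S<60)&(x>500),tubrim=(H>3)&(H<20)&(S>120)&(z>55)&(z<72)&(y>150),handle=(H>3)&(H<20)&(S>120)&(z>100)&(y>150),plate=(H>100)&(H<125)&(S>150)&(y<-100),knob=(V<60)&(z>40)&(z<80)&(y>120)&(x>480),hob=(z<12)&(V<50)&(abs(y)<150),mat=(H>8)&(H<25)&(S>60)&(S<190)&(z<12)&(y>120)).items():
      p=w[m&tab]
      if len(p)>3: print(nm,len(p),'med',np.median(p,0),'min',p.min(0),'max',p.max(0),'circ',circ(p[:,:2]))
E
python3 m.py top0 scene0
```

```text
== top0
table z 0.4943148623265188
corn [476. 228.] 303 [ 513.1 -345.2   36.4] min [ 486.7 -372.9   21.7] max [ 542.1 -319.4   42.6] ztop95 40.62688587451622
   yaw -139.294414502526 sd [ 7.7 16.9]
corn [453. 242.] 308 [ 478.7 -288.6   36.7] min [ 450.7 -316.9   22. ] max [ 507.8 -263.5   44.1] ztop95 40.86518643394186
   yaw -141.51466121910164 sd [ 8.  16.8]
corn [494. 251.] 279 [ 458.3 -384.9   36.4] min [ 427.5 -400.    22.3] max [ 486.9 -364.3   43.5] ztop95 41.07800902303779
   yaw -157.01034288529266 sd [ 6.9 16.1]
corn [469. 267.] 317 [ 419.9 -322.6   36.8] min [ 389.6 -347.4   22.5] max [ 450.7 -302.5   42.4] ztop95 41.001296463479505
   yaw -154.736403495817 sd [ 7.9 16.8]
red [396. 164.] 57 [ 651.5 -141.4  104. ] min [ 643.  -152.4   99.2] max [ 662.7 -133.1  109.8] ztop95 108.15339076576113
orange [477. 152.] 1808 [ 702.7 -357.4   53.1] min [ 640.1 -408.1    8.5] max [ 755.7 -290.7   76.1] ztop95 71.7291688537555
orange [329. 133.] 46 [737.9  11.5  66.2] min [726.6  -0.6  62.5] max [747.1  28.5  69. ] ztop95 68.1016988198374
orange [327. 143.] 96 [714.2  16.2  63.7] min [
[... 2634 characters left out ...]
02.3 329.5 112.7] min [486.  320.2 100.4] max [508.8 342.5 117.7] circ (array([497.7, 331.2]), np.float64(9.415294794780035))
plate 1936 med [ 485.6 -338.5    6.1] min [ 355.3 -461.3   -0.7] max [ 579.9 -229.4   14. ] circ (array([ 468.2, -341.6]), np.float64(85.50126865029974))
knob 120 med [658.6 266.   57. ] min [638.1 254.8  40.3] max [667.  279.   61.5] circ (array([653.8, 267.1]), np.float64(9.966702761648195))
hob 602 med [582.6   6.2   5.3] min [477.  -95.3   1.7] max [617.9 109.1   9.1] circ (array([513. ,   7.2]), np.float64(94.93132882146178))
mat 788 med [457.8 289.    3.1] min [252.6 219.6  -4.3] max [506.5 416.2   9.3] circ (array([396. , 317.7]), np.float64(87.02426026701991))
```

```bash
cat > s.py <<'E'
import json,sys,os
from h import *
np.set_printoptions(precision=4,suppress=True)
o=get_obs(); print('t',round(o['t'],2),'pos',o['ee_pos'].round(1),'q',o['qpos'].round(3),'F',o['ft_force'].round(1),'w',round(o['width'],1),'g',round(o['grasp_force'],1))
Rm=R.from_rotvec(o['orientation']).as_matrix(); print('x',Rm[:,0].round(3),'y',Rm[:,1].round(3),'z',Rm[:,2].round(3))
open('log.jsonl','a').write(json.dumps(dict(q=o['qpos'].tolist(),p=o['ee_pos'].tolist(),r=o['orientation'].tolist()))+'\n')
# optional target: x y z -> tool-frame shift in m
if len(sys.argv)>=4:
    d=np.array(list(map(float,sys.argv[1:4])))-o['ee_pos']; print('shift tool m',(Rm.T@d/1000).round(4), 'len',np.linalg.norm(d).round(1))
E
python3 s.py; python3 -m creep '{"delta_pos":[[0,0,0],[0,0,0],[0,0,0],[0,0,0]],"twist":[[7,0,0],[7,0,0],[7,0,0],[0,0,0]]}' 1; python3 s.py;  python3 -m creep '{"delta_pos":[[0,0,0],[0,0,0],[0,0,0],[0,0,0]],"twist":[[-7,0,0],[-7,7,0],[-7,7,0],[0,7,0]]}'; python3 s.py; python3 -m creep '{"delta_pos":[[0,0,0],[0,0,0],[0,0,0],[0,0,0]],"twist":[[0,-7,0],[0,-7,0],[0,-7,0],[0,0,0]]}'; python3 s.py 496 330 222
```

```text
t 0.1 pos [ 191.6 -594.4  222. ] q [-1.278  0.424  1.631 -0.     1.089 -0.019] F [ 0.1  0.1 -0.1] w 88.0 g 0.0
x [0.952 0.307 0.   ] y [ 0.307 -0.952 -0.001] z [-0.     0.001 -1.   ]
t: 0.43
ee_pos: [192.0, -595.8, 219.4]
orientation: [-2.736, -0.43, 0.082]
ft_force: [-1.2, 1.1, -1.2]
width: 88.0
grasp_force: 0.0
t 0.43 pos [ 192.  -595.8  219.4] q [-1.275  0.616  1.364 -0.006  1.536 -0.015] F [-1.2  1.1 -1.2] w 88.0 g 0.0
x [0.952 0.307 0.   ] y [ 0.285 -0.886 -0.366] z [-0.112  0.349 -0.93 ]
t: 0.77
ee_pos: [192.6, -592.8, 224.1]
orientation: [-2.976, -0.43, -0.435]
ft_force: [-0.1, 0.0, 0.2]
width: 87.7
grasp_force: 0.0
t 0.77 pos [ 192.6 -592.8  224.1] q [-1.417  0.468  1.591  0.309  1.203 -0.262] F [-0.1  0.   0.2] w 87.7 g 0.0
x [0.919 0.262 0.294] y [ 0.291 -0.955 -0.06 ] z [ 0.265  0.141 -0.954]
t: 1.1
ee_pos: [193.6, -594.0, 223.2]
orientation: [-3.051, -0.464, 0.128]
ft_force: [0.9, -0.0, 0.0]
width: 87.4
grasp_force: 0.0
t 1.1 pos [ 193.6 -594.   223.2] q [-1.239  0.454  1.582 -0.078  1.173  0.063] F [ 0.9 -0.   0. ] w 87.4 g 0.0
x [ 0.952  0.299 -0.074] y [ 0.294 -0.954 -0.065] z [-0.09   0.04  -0.995]
shift tool m [ 0.5637 -0.7921  0.0111] len 972.3
```

```bash
python3 -m creep '{"delta_pos":[[0.024,-0.0328,0],[0.024,-0.0328,0],[0.024,-0.0328,0],[0.024,-0.0328,0],[0.024,-0.0328,0],[0.024,-0.0328,0],[0.024,-0.0328,0],[0.024,-0.0328,0],[0.024,-0.0328,0],[0.024,-0.0328,0],[0.024,-0.0328,0],[0,0,0]],"twist":[[0,0,0],[0,0,0],[0,0,0],[0,0,0],[0,0,0],[0,0,0],[0,0,0],[0,0,0],[0,0,0],[0,0,0],[0,0,0],[0,0,0]]}'; python3 s.py 496 330 222
```

```text
t: 2.1
ee_pos: [338.9, -166.7, 228.9]
orientation: [-3.044, -0.466, 0.116]
ft_force: [-1.1, -0.1, -0.1]
width: 88.0
grasp_force: 0.0
t 2.1 pos [ 338.9 -166.7  228.9] q [-0.491  0.088  2.079  0.003  1.072  0.774] F [-1.1 -0.1 -0.1] w 88.0 g 0.0
x [ 0.951  0.301 -0.065] y [ 0.296 -0.952 -0.071] z [-0.084  0.048 -0.995]
shift tool m [ 0.2995 -0.426   0.0175] len 521.0
```

```bash
cat > kin.py <<'E'
from h import *
from scipy.optimize import least_squares
def fk(q,p):
    h,L1,a,L2,d,ex=p
    Ry=lambda t:R.from_euler('y',t); Rz=lambda t:R.from_euler('z',t)
    r=Rz(q[0]); x=np.array([0,0,h]); 
    x=x+r.apply([ex,0,0]); r=r*Ry(q[1]); x=x+r.apply([0,0,L1]); r=r*Ry(q[2]); x=x+r.apply([a,0,L2]); r=r*Rz(q[3])*Ry(q[4]); x=x+r.apply([0,0,d]); r=r*Rz(q[5])*Rz(-np.pi/2)
    return x,r
def load(): return [json.loads(l) for l in open('log.jsonl')]
def fit():
    D=load(); f=lambda p:np.concatenate([fk(e['q'],p)[0]-e['p'] for e in D])
    s=least_squares(f,[300,400,0,400,300,0]); return s.x,s.fun
def ik(p,x,Rt,q0):
    lo=np.array([-3,-.9,.09,-1.31,.11,-2.54]);hi=np.array([3,2.11,2.58,4.45,2.69,2.54])
    def f(q):
        X,r=fk(q,p); return np.r_[(X-x)/100,(R.from_matrix(Rt).inv()*r).as_rotvec()]
    s=least_squares(f,np.clip(q0,lo+.01,hi-.01),bounds=(lo,hi)); return s.x,np.abs(s.fun).max()
if __name__=='__main__':
    np.set_printoptions(precision=2,suppress=True)
    p,res=fit(); print(p,np.abs(res).max())
    for e in load(): print(((R.from_rotvec(e['r']).inv())*fk(e['q'],p)[1]).as_rotvec())
E
python3 kin.py
```

```text
[407.5  546.88 142.46 497.25 327.51  28.17] 12.15716644426925
[ 0.   -0.   -3.14]
[ 0.   -0.   -3.14]
[ 0.   -0.   -3.14]
[ 0.    0.   -3.14]
[ 0.   -0.   -3.14]
```

```bash
sed -i 's/Rz(-np.pi\/2)/Rz(np.pi\/2)/' kin.py
cat >> s.py <<'E'
if len(sys.argv)>=5:  # target: yaw of tool x (deg), tilt th (deg) about tool y, tilt about tool x
    a=[float(v) for v in sys.argv[4:]]+[0,0]
    Rt=(R.from_euler('z',a[0],degrees=True)*R.from_euler('x',180,degrees=True)*R.from_euler('y',a[1],degrees=True)*R.from_euler('x',a[2],degrees=True)).as_matrix()
    print('twist deg',np.degrees(R.from_matrix(Rm.T@Rt).as_rotvec()).round(2))
E
python3 -m creep '{"delta_pos":[[0.023,-0.0328,0],[0.023,-0.0328,0],[0.023,-0.0328,0],[0.023,-0.0328,0],[0.023,-0.0328,0],[0.023,-0.0328,0],[0.023,-0.0328,0],[0.023,-0.0328,0],[0.023,-0.0328,0],[0.023,-0.0328,0],[0.023,-0.0328,0],[0.023,-0.0328,0],[0,0,0],[0,0,0],[0,0,0]],"twist":[[0,0,0],[0,0,0],[0,0,0],[0,0,0],[0,0,0],[0,0,0],[0,0,0],[0,0,0],[0,0,0],[0,0,0],[0,0,0],[0,0,0],[0,0,0],[0,0,0],[0,0,0]]}'; python3 s.py 496 330 222 14
```

```text
t: 3.35
ee_pos: [486.0, 283.9, 236.4]
orientation: [-3.047, -0.459, 0.123]
ft_force: [-0.6, 0.8, -0.0]
width: 87.6
grasp_force: 0.0
t 3.35 pos [486.  283.9 236.4] q [0.464 0.343 1.722 0.088 1.136 1.696] F [-0.6  0.8 -0. ] w 87.6 g 0.0
x [ 0.953  0.296 -0.07 ] y [ 0.291 -0.954 -0.069] z [-0.087  0.046 -0.995]
shift tool m [ 0.0242 -0.0401  0.0155] len 49.3
twist deg [-3.87  4.12  3.12]
```

```bash
python3 -m creep '{"delta_pos":[[0.008,-0.013,0.005],[0.008,-0.013,0.005],[0.008,-0.013,0.005],[0,0,0],[0,0,0]],"twist":[[-3.87,4.12,3.12],[0,0,0],[0,0,0],[0,0,0],[0,0,0]]}'; python3 s.py 496 330 80 14; python3 kin.py|head -1
python3 - <<'E'
from h import *
save('wrist','w1')
P=camera_params('wrist'); print(P['extrinsics'].round(2))
E
```

```text
t: 3.77
ee_pos: [499.3, 328.9, 221.6]
orientation: [3.118, 0.385, -0.002]
ft_force: [-0.2, 0.4, -0.0]
width: 87.6
grasp_force: 0.0
t 3.77 pos [499.3 328.9 221.6] q [0.562 0.385 1.692 0.    1.066 1.887] F [-0.2  0.4 -0. ] w 87.6 g 0.0
x [ 0.97   0.243 -0.001] y [ 0.243 -0.97   0.   ] z [-0.001 -0.001 -1.   ]
shift tool m [-0.0028 -0.002   0.1416] len 141.7
twist deg [0.01 0.08 0.08]
[403.88 550.63 138.18 496.32 331.35  25.47] 12.495319898047768
[[ 2.4000e-01 -9.3000e-01 -2.9000e-01  5.7806e+02]
 [-9.7000e-01 -2.3000e-01 -7.0000e-02  3.4859e+02]
 [ 0.0000e+00  3.0000e-01 -9.6000e-01  3.8361e+02]
 [ 0.0000e+00  0.0000e+00  0.0000e+00  1.0000e+00]]
```

View pics/w1.png

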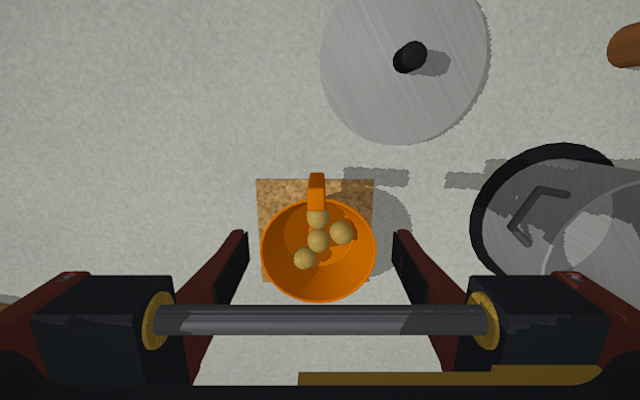

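Wrist view: handle at (316,190) centred between the fingers, tub (318,250) with 4–5 potatoes, lid with knob at (410,57), pot at right.

Run:
```python
from m import *
np.set_printoptions(precision=1,suppress=True)
im,w,H,S,V,x,y,z,tab=seg('w1')
org=(H>3)&(H<19)&(S>150)
p=w[org&(z>110)&tab&(y>200)]; r,sz,a=cv2.minAreaRect(p[:,:2].astype(np.float32)); print('handle top',r,sz,a,np.median(p[:,2]),len(p))
p=w[org&(z>58)&(z<68)&tab&(y>200)]; p=p[(np.hypot(p[:,0]-498,p[:,1]-330)>30)]; c,rad=circ(p[:,:2]);print('tub rim',c,rad,np.median(p[:,2]), 'yaw',np.degrees(np.arctan2(r[1]-c[1],r[0]-c[0])))
k=w[(V<70)&(z>50)&tab&(x>600)&(y>200)]; print('knob',np.median(k,0),k.min(0),k.max(0))
for f in('w1','top0','scene0'):
    im,w,H,S,V,x,y,z,tab=seg(f)
    m=(np.hypot(x-652,y-266)<120)&(z>5)&(z<25)&(S<60); m=(cv2.morphologyEx(m.astype(np.uint8),cv2.MORPH_OPEN,np.ones((3,3)))>0)
    cs=max(cv2.findContours(m.astype(np.uint8),cv2.RETR_EXTERNAL,cv2.CHAIN_APPROX_NONE)[0],key=len)[:,0]
    q=w[cs[:,1],cs[:,0]]; q=q[(q[:,2]>9)]; c,r=circ(q[:,:2]); e=np.abs(np.hypot(*(q[:,:2]-c).T)-r); q=q[e<4]; print('lid',f,circ(q[:,:2]),np.median(q[:,2]),len(q))
    pl=w[m]; A=np.c_[pl[:,:2],np.ones(len(pl))]; print(' slope deg',np.degrees(np.linalg.lstsq(A,pl[:,2],rcond=None)[0][:2]))
    mt=(H>8)&(H<25)&(S>50)&(z<9)&(z>-3)&(np.hypot(x-412,y-310)<125)&~((S>190))
    print('mat',cv2.minAreaRect(w[mt][:,:2].astype(np.float32)))
```

```text
handle top (507.9626770019531, 331.60552978515625) (49.703460693359375, 162.27684020996094) 13.921369552612305 303.7942826688442 6075
tub rim [411.6 310.4] 68.2993366141059 63.01079805077555 yaw 12.435384752157269
knob [648.7 270.2  59.6] [635.6 255.8  50. ] [662.5 282.4  62.3]
lid w1 (array([643.1, 266.9]), np.float64(91.58942752654397)) 13.117448972970436 192
 slope deg [0.5 0.1]
mat ((411.8047180175781, 311.602294921875), (182.62863159179688, 224.5378875732422), 24.676380157470703)
lid top0 (array([650. , 267.2]), np.float64(95.48886176087518)) 13.29465024420108 203
 slope deg [0. 0.]
mat ((425.4451599121094, 323.9967956542969), (197.21697998046875, 172.94317626953125), 14.156925201416016)
lid scene0 (array([651.8, 268.3]), np.float64(95.64505411178911)) 11.979246767014843 165
 slope deg [-0.3  0. ]
mat ((406.772705078125, 314.9723815917969), (170.30508422851562, 162.59437561035156), 13.997084617614746)
```

```bash
python3 -m creep '{"delta_pos":[[-0.003,-0.002,0.03],[0,0,0.03],[0,0,0.03],[0,0,0.03],[0,0,0.02],[0,0,0],[0,0,0]],"twist":[[0,0,0],[0,0,0],[0,0,0],[0,0,0],[0,0,0],[0,0,0],[0,0,0]]}' ; python3 s.py 496 330 82;  python3 -m creep '{"delta_pos":[[0,0,0],[0,0,0],[0,0,0],[0,0,0],[0,0,0],[0,0,0],[0,0,0],[0,0,0]],"twist":[[0,0,0],[0,0,0],[0,0,0],[0,0,0],[0,0,0],[0,0,0],[0,0,0],[0,0,0]]}' 0; python3 -m creep '{"delta_pos":[[0,0,-0.01],[0,0,-0.02],[0,0,-0.03],[0,0,-0.03],[0,0,0],[0,0,0]],"twist":[[0,0,0],[0,0,0],[0,0,0],[0,0,0],[0,0,0],[0,0,0]]}'; python3 s.py; python3 kin.py |head -1
```

```text
t: 4.4
ee_pos: [495.6, 328.9, 81.6]
orientation: [3.117, 0.382, -0.003]
ft_force: [-0.2, 0.3, -0.5]
width: 88.3
grasp_force: 0.0
t 4.4 pos [495.6 328.9  81.6] q [ 0.566  0.57   1.777 -0.001  0.796  1.894] F [-0.2  0.3 -0.5] w 88.3 g 0.0
x [ 0.97   0.241 -0.002] y [ 0.241 -0.97   0.001] z [-0.002 -0.002 -1.   ]
shift tool m [ 0.0006 -0.0009 -0.0004] len 1.2
t: 5.07
ee_pos: [495.9, 330.0, 82.3]
orientation: [3.117, 0.383, 0.001]
ft_force: [-0.5, -0.3, 0.7]
width: 38.0
grasp_force: 0.0
t: 5.57
ee_pos: [497.0, 330.7, 174.7]
orientation: [-3.117, -0.382, -0.007]
ft_force: [-0.3, 0.8, -0.2]
width: 1.0
grasp_force: 0.0
t 5.57 pos [497.  330.7 174.7] q [ 0.568  0.439  1.733 -0.001  0.966  1.895] F [-0.3  0.8 -0.2] w 1.0 g 0.0
x [0.97  0.242 0.005] y [ 0.242 -0.97  -0.001] z [ 0.005  0.002 -1.   ]
[339.42 567.4   88.01 488.62 329.97   1.96] 12.59818666959336
```

```bash
python3 -m creep '{"delta_pos":[[0,0,0],[0,0,0],[0,0,0],[0,0,0],[0,0,0],[0,0,0],[0,0,0],[0,0,0],[0,0,0],[0,0,0],[0,0,0],[0,0,0]],"twist":[[0,0,0],[0,0,0],[0,0,0],[0,0,0],[0,0,0],[0,0,0],[0,0,0],[0,0,0],[0,0,0],[0,0,0],[0,0,0],[0,0,0]]}' 0.7; python3 -c "
from h import *
save('top','top1')
from m import *
im,w,H,S,V,x,y,z,tab=seg('top1')
p=w[(H>3)&(H<19)&(S>120)&(z>55)&(z<72)&(y>150)&tab];print(circ(p[:,:2]),p.min(0),p.max(0))"; python3 s.py 496 330 81
```

```text
t: 6.57
ee_pos: [495.9, 330.0, 172.3]
orientation: [3.117, 0.382, 0.001]
ft_force: [0.1, -1.0, -0.3]
width: 61.7
grasp_force: 0.0
(array([413.05243961, 308.08070595]), np.float64(68.5044148769677)) [340.35074931 237.94763046  55.00475619] [503.52634487 380.20231262  71.90718139]
t 6.62 pos [495.9 330.  172.3] q [ 0.568  0.442  1.734 -0.001  0.965  1.895] F [-0.6  0.8  0. ] w 61.3 g 0.0
x [0.97  0.242 0.001] y [ 0.242 -0.97   0.001] z [ 0.001 -0.001 -1.   ]
shift tool m [ 0.0001 -0.0001  0.0913] len 91.3
```

Tub has not moved. Descend, and close with enough time.

```bash
python3 -m creep '{"delta_pos":[[0,0,0.03],[0,0,0.03],[0,0,0.03],[0,0,0],[0,0,0],[0,0,0]],"twist":[[0,0,0],[0,0,0],[0,0,0],[0,0,0],[0,0,0],[0,0,0]]}' ; python3 -m creep '{"delta_pos":[[0,0,0],[0,0,0],[0,0,0],[0,0,0],[0,0,0],[0,0,0],[0,0,0],[0,0,0],[0,0,0],[0,0,0],[0,0,0],[0,0,0]],"twist":[[0,0,0],[0,0,0],[0,0,0],[0,0,0],[0,0,0],[0,0,0],[0,0,0],[0,0,0],[0,0,0],[0,0,0],[0,0,0],[0,0,0]]}' 0; python3 s.py
```

```text
t: 7.12
ee_pos: [496.7, 330.4, 83.4]
orientation: [3.118, 0.383, 0.003]
ft_force: [0.1, 0.2, 0.7]
width: 61.7
grasp_force: 0.0
t: 8.12
ee_pos: [496.0, 330.1, 82.3]
orientation: [3.118, 0.382, 0.002]
ft_force: [-0.1, 1.1, 2.1]
width: 17.6
grasp_force: 30.0
t 8.12 pos [496.  330.1  82.3] q [ 0.568  0.569  1.777 -0.001  0.795  1.895] F [-0.1  1.1  2.1] w 17.6 g 30.0
x [0.97  0.242 0.001] y [ 0.242 -0.97   0.001] z [ 0.001 -0.    -1.   ]
```

```bash
python3 -m creep '{"delta_pos":[[0,0,-0.01],[0,0,-0.02],[0,0,-0.02],[0,0,-0.025],[0,0,-0.025],[0,0,-0.025],[0,0,-0.025],[0,0,-0.025],[0,0,-0.025],[0,0,-0.025],[0,0,-0.02],[0,0,-0.01],[0,0,0],[0,0,0]],"twist":[[0,0,0],[0,0,0],[0,0,0],[0,0,0],[0,0,0],[0,0,0],[0,0,0],[0,0,0],[0,0,0],[0,0,0],[0,0,0],[0,0,0],[0,0,0],[0,0,0]]}' ; python3 s.py
python3 - <<'E'
from kin import *
np.set_printoptions(precision=3,suppress=True)
D=load()
def f2(q,p):
    r=R.from_euler('z',q[0]);x=r.apply([p[0],p[1],p[2]]);r=r*R.from_euler('y',q[1]);x=x+r.apply([p[3],0,p[4]]);r=r*R.from_euler('y',q[2]);x=x+r.apply([p[5],p[9],p[6]])
    r=r*R.from_euler('z',q[3])*R.from_euler('y',q[4]);x=x+r.apply([p[7],p[10],p[8]]);return x
s=least_squares(lambda p:np.concatenate([np.r_[f2(e['q'],p)-e['p']] for e in D]+[.01*p]),[0,0,300,0,550,0,490,0,330,0,0])
print(s.x,s.fun[:-11].reshape(-1,3))
E
```

```text
t: 9.28
ee_pos: [495.4, 329.8, 336.7]
orientation: [3.117, 0.382, 0.001]
ft_force: [-0.4, 0.5, -3.7]
width: 17.6
grasp_force: 30.0
t 9.28 pos [495.4 329.8 336.7] q [ 0.568  0.271  1.581 -0.001  1.291  1.895] F [-0.4  0.5 -3.7] w 17.6 g 30.0
x [0.97  0.242 0.   ] y [ 0.242 -0.97   0.001] z [ 0.001 -0.001 -1.   ]
[  0.47    5.96  311.671   0.142 562.77   77.153 484.433   0.278 309.106
   5.958  -0.008] [[-0.009  0.065 -0.025]
 [ 0.026 -0.039  0.027]
 [-0.114  0.005 -0.013]
 [ 0.022  0.059 -0.012]
 [ 0.151 -0.071  0.042]
 [ 0.011 -0.02  -0.008]
 [-0.038 -0.012 -0.019]
 [ 0.033  0.033  0.031]
 [-0.014  0.003 -0.001]
 [-0.011  0.005  0.002]
 [ 0.032  0.032  0.03 ]
 [-0.099 -0.051 -0.084]]
```

```bash
cat > kin.py <<'E'
from h import *
from scipy.optimize import least_squares
P0=[0.47,5.96,311.671,0.142,562.77,77.153,484.433,0.278,309.106,5.958,0]
def fk(q,p=P0):
    E=R.from_euler
    r=E('z',q[0]);x=r.apply(p[:3]);r=r*E('y',q[1]);x=x+r.apply([p[3],0,p[4]]);r=r*E('y',q[2]);x=x+r.apply([p[5],p[9],p[6]])
    r=r*E('z',q[3])*E('y',q[4]);x=x+r.apply([p[7],p[10],p[8]]);return x,r*E('z',q[5])*E('z',np.pi/2)
LO=np.array([-3,-.9,.09,-1.31,.11,-2.54]);HI=np.array([3,2.11,2.58,4.45,2.69,2.54])
def ik(x,r,q0):
    def f(q):
        X,rr=fk(q); return np.r_[(X-x)/100,(r.inv()*rr).as_rotvec()]
    s=least_squares(f,np.clip(q0,LO+.001,HI-.001),bounds=(LO,HI)); return s.x,np.abs(s.fun).max()
def tool(yaw,tilt,roll=0):
    E=R.from_euler; return E('z',yaw,degrees=True)*E('x',180,degrees=True)*E('y',tilt,degrees=True)*E('x',roll,degrees=True)
E
python3 - <<'E'
from kin import *
np.set_printoptions(precision=2,suppress=True)
pot=np.array([510,7.3]); qc=get_obs()['qpos']; pc=get_obs()['ee_pos']
def pose(phi,th,off,zr):  # low rim at pot + off*u, height zr
    r=tool(phi,th); rim=np.array([pot[0]+off*np.cos(np.radians(phi)),pot[1]+off*np.sin(np.radians(phi)),zr])
    # tub x = tool x, tub z = -tool z ; low rim rel grip = (-158,-35)
    g=rim-r.apply([-158,0,35]); return g+r.apply([0,0,19]),r
W=[(0,40,230),(0,40,230),(30,40,210),(60,40,185),(80,40,175),(100,40,175),(120,40,175)]
for phi in range(-180,180,15):
    q=qc.copy(); bad=0; mx=0; x0,r0=pose(phi,0,40,230)
    dphi=(phi-14+180)%360-180
    for s in np.linspace(0,1,13)[1:]:
        q,e=ik(pc+(x0-pc)*s,tool(14+dphi*s,0),q); bad=max(bad,e)
    b0=bad; qs=[q]; errs=[]
    for th in range(10,126,5):
        x,r=pose(phi,th,40,np.interp(th,[0,60,80],[230,190,175])); qn,e=ik(x,r,q); mx=max(mx,np.abs(qn-q).max()); q=qn; errs.append(e)
    ok=[t for t,e in zip(range(10,126,5),errs) if e<.01]
    print(phi,'transit err',round(b0,3),'max tilt ok',next((t-5 for t,e in zip(range(10,126,5),errs) if e>.01),125),'step',round(mx,2),q,'wrist',(fk(q)[0]-309*fk(q)[1].as_matrix()[:,2]).round())
E
```

```text
-180 transit err 0.0 max tilt ok 100 step 0.64 [ 0.12  1.11  1.1  -0.63  2.69 -2.25] wrist [839. 116. 211.]
-165 transit err 0.721 max tilt ok 5 step 1.39 [ 0.25  1.17  1.25 -1.31  2.69  2.54] wrist [753. 207. 114.]
-150 transit err 0.576 max tilt ok 5 step 1.04 [ 0.29  1.17  1.26 -1.31  2.69  2.54] wrist [743. 232. 115.]
-135 transit err 0.433 max tilt ok 5 step 0.48 [ 0.36  1.14  1.31 -1.31  2.61  2.54] wrist [708. 276. 125.]
-120 transit err 0.304 max tilt ok 5 step 0.26 [ 0.45  1.08  1.42 -1.31  2.47  2.54] wrist [648. 324. 145.]
-105 transit err 0.19 max tilt ok 5 step 0.16 [ 0.54  0.99  1.56 -1.31  2.29  2.54] wrist [574. 360. 176.]
-90 transit err 0.096 max tilt ok 5 step 0.13 [ 0.65  0.83  1.75 -1.31  2.04  2.54] wrist [478. 378. 238.]
-75 transit err 0.001 max tilt ok 5 step 0.13 [ 0.71  0.43  1.98 -1.2   1.51  2.54] wrist [373. 336. 411.]
-60 transit err 0.0 max tilt ok 15 step 0.15 [ 0.38 -0.11  2.28 -1.07  0.57  2.54] wrist [268. 121. 534.]
-45 transit err 0.0 max tilt ok 25 step 0.15 [ 0.12 -0.23  2.42 -0.97  0.11  2.54] wrist [221.  38. 515.]
-30 transit err 0.0 max til
[... 787 characters left out ...]
1.38  2.25 -1.28] wrist [ 428. -299.  118.]
90 transit err 0.0 max tilt ok 125 step 0.19 [-0.57  1.04  1.72  1.3   2.34 -1.11] wrist [ 510. -310.  118.]
105 transit err 0.0 max tilt ok 125 step 0.21 [-0.49  1.08  1.56  1.24  2.45 -0.98] wrist [ 592. -299.  118.]
120 transit err 0.0 max tilt ok 125 step 0.21 [-0.4   1.12  1.42  1.18  2.57 -0.87] wrist [ 668. -267.  118.]
135 transit err 0.0 max tilt ok 120 step 0.2 [-0.31  1.15  1.3   1.11  2.69 -0.8 ] wrist [ 732. -220.  120.]
150 transit err 0.0 max tilt ok 110 step 0.18 [-0.27  1.14  1.23  1.02  2.69 -0.73] wrist [ 768. -197.  143.]
165 transit err 0.0 max tilt ok 100 step 0.2 [-0.22  1.13  1.18  0.9   2.69 -0.72] wrist [ 800. -164.  168.]
```

```bash
python3 s.py 646.5 143.8 336 45
python3 - <<'E'
from kin import *
np.set_printoptions(precision=4,suppress=True)
# transit as N equal rows with constant tool-frame shift+twist (screw-like): find per-row shift
o=get_obs(); r0=R.from_rotvec(o['orientation']); N=16; a=-31/N
d=np.array([646.5,143.8,o['ee_pos'][2]])-o['ee_pos']
M=np.zeros((3,3)); r=r0
for i in range(N): M+=r.as_matrix(); r=r*R.from_rotvec([0,0,np.radians(a)])
print(a,np.linalg.solve(M,d)/1000)
E
```

```text
t 9.28 pos [495.4 329.8 336.7] q [ 0.568  0.271  1.581 -0.001  1.291  1.895] F [-0.4  0.5 -3.7] w 17.6 g 30.0
x [0.97  0.242 0.   ] y [ 0.242 -0.97   0.001] z [ 0.001 -0.001 -1.   ]
shift tool m [0.1016 0.217  0.001 ] len 239.7
twist deg [  0.07  -0.   -31.01]
-1.9375 [0.0028 0.0149 0.    ]
```

```bash
python3 -m creep '{"delta_pos":[[0.0028,0.0149,0],[0.0028,0.0149,0],[0.0028,0.0149,0],[0.0028,0.0149,0],[0.0028,0.0149,0],[0.0028,0.0149,0],[0.0028,0.0149,0],[0.0028,0.0149,0],[0.0028,0.0149,0],[0.0028,0.0149,0],[0.0028,0.0149,0],[0.0028,0.0149,0],[0.0028,0.0149,0],[0.0028,0.0149,0],[0.0028,0.0149,0],[0.0028,0.0149,0],[0,0,0],[0,0,0],[0,0,0]],"twist":[[0,0,-1.94],[0,0,-1.94],[0,0,-1.94],[0,0,-1.94],[0,0,-1.94],[0,0,-1.94],[0,0,-1.94],[0,0,-1.94],[0,0,-1.94],[0,0,-1.94],[0,0,-1.94],[0,0,-1.94],[0,0,-1.94],[0,0,-1.94],[0,0,-1.94],[0,0,-1.94],[0,0,0],[0,0,0],[0,0,0]]}'; python3 s.py 646.5 143.8 221 45; python3 -c "
from h import *
save('top','top2')
from m import *
im,w,H,S,V,x,y,z,tab=seg('top2')
p=w[(H>3)&(H<19)&(S>150)&(z>150)&tab];print(np.median(p,0),p.min(0),p.max(0))"
```

```text
t: 10.87
ee_pos: [646.0, 144.5, 335.8]
orientation: [2.903, 1.202, -0.004]
ft_force: [-1.0, 0.3, -2.6]
width: 18.0
grasp_force: 30.0
t 10.87 pos [646.  144.5 335.8] q [ 0.202  0.382  1.427 -0.     1.335  0.988] F [-1.   0.3 -2.6] w 18.0 g 30.0
x [ 0.707  0.707 -0.002] y [ 0.707 -0.707 -0.001] z [-0.002 -0.001 -1.   ]
shift tool m [0.0001 0.0009 0.1148] len 114.8
twist deg [-0.05  0.13 -0.03]
[593.28087972  51.47615234 284.15909765] [471.29949082  12.99032596 258.16339738] [677.0870196  100.18106323 702.18606973]
```

```bash
python3 -m creep '{"delta_pos":[[0,0,0.015],[0,0,0.025],[0,0,0.025],[0,0,0.025],[0,0,0.015],[0,0,0.01],[0,0,0],[0,0,0]],"twist":[[0,0,0],[0,0,0],[0,0,0],[0,0,0],[0,0,0],[0,0,0],[0,0,0],[0,0,0]]}' 
python3 -m creep '{"delta_pos":[[-0.002,0,-0.0137],[-0.002,0,-0.0137],[-0.002,0,-0.0137],[-0.002,0,-0.0137],[-0.002,0,-0.0137],[-0.002,0,-0.0137],[-0.002,0,-0.0137],[-0.002,0,-0.0137],[-0.002,0,-0.0137],[-0.002,0,-0.0137],[-0.002,0,-0.0137],[-0.002,0,-0.0137],[0,0,0],[0,0,0],[0,0,0]],"twist":[[0,5,0],[0,5,0],[0,5,0],[0,5,0],[0,5,0],[0,5,0],[0,5,0],[0,5,0],[0,5,0],[0,5,0],[0,5,0],[0,5,0],[0,0,0],[0,0,0],[0,0,0]]}'; python3 s.py
python3 - <<'E'
from h import *
o=get_obs(); r=R.from_rotvec(o['orientation']); rim=o['ee_pos']+r.apply([-158,0,16]); print('rim',rim)
from kin import *; print(fk(o['qpos'])[0]-o['ee_pos'])
save('top','top3'); save('scene','scene3')
a=np.hstack([cv2.imread('pics/top3.png')[80:330,140:540],cv2.imread('pics/scene3.png')[60:310,160:560]]); cv2.imwrite('pics/c3.png',a)
E
```

```text
t: 11.58
ee_pos: [647.0, 144.7, 222.6]
orientation: [2.901, 1.203, 0.0]
ft_force: [1.0, -0.1, -1.7]
width: 17.6
grasp_force: 30.0
t: 12.83
ee_pos: [582.3, 78.5, 352.4]
orientation: [-2.248, -0.934, -1.299]
ft_force: [-0.2, -0.6, -2.4]
width: 17.9
grasp_force: 30.0
t 12.83 pos [582.3  78.5 352.4] q [-0.304  0.137  2.107  1.389  0.894 -0.481] F [-0.2 -0.6 -2.4] w 17.9 g 30.0
x [0.352 0.356 0.866] y [ 0.707 -0.707  0.003] z [ 0.613  0.611 -0.501]
rim [536.55547703  32.00661917 207.58669719]
[-0.05593878 -0.21653515 -0.13304697]
```

View pics/c3.png

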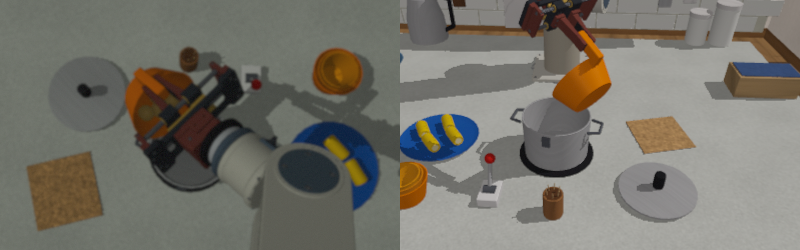

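Tub tilted 60° with its low rim over the pot (right half, ~(575,100)). Lower a bit and tip on.

```bash
python3 -m creep '{"delta_pos":[[-0.0108,0,0.0062],[-0.0108,0,0.0062],[-0.002,0,-0.0137],[-0.002,0,-0.0137],[-0.002,0,-0.0137],[-0.002,0,-0.0137],[-0.002,0,-0.0137],[-0.002,0,-0.0137],[-0.002,0,-0.0137],[-0.002,0,-0.0137],[-0.002,0,-0.0137],[-0.002,0,-0.0137],[-0.002,0,-0.0137],[0,0,0],[0,0,0],[0,0,0],[0,0,0],[0,0,0],[0,0,0],[0,0,0]],"twist":[[0,0,0],[0,0,0],[0,5,0],[0,5,0],[0,5,0],[0,5,0],[0,5,0],[0,5,0],[0,5,0],[0,5,0],[0,5,0],[0,5,0],[0,5,0],[0,0,0],[0,0,0],[0,0,0],[0,0,0],[0,0,0],[0,0,0],[0,0,0]]}'; python3 s.py
python3 - <<'E'
from h import *
o=get_obs(); r=R.from_rotvec(o['orientation']); rim=o['ee_pos']+r.apply([-158,0,16]); print('rim',rim)
save('top','top4'); save('scene','scene4')
a=np.hstack([cv2.imread('pics/top4.png')[80:330,140:540],cv2.imread('pics/scene4.png')[60:310,160:560]]); cv2.imwrite('pics/c4.png',a)
E
```

```text
t: 14.6
ee_pos: [478.0, -24.6, 319.0]
orientation: [-1.302, -0.545, -2.046]
ft_force: [0.7, -0.0, -1.4]
width: 17.8
grasp_force: 30.0
t 14.6 pos [478.  -24.6 319. ] q [-0.707  0.874  2.26   1.65   2.006 -1.566] F [ 0.7 -0.  -1.4] w 17.8 g 30.0
x [-0.301 -0.296  0.906] y [ 0.708 -0.706  0.004] z [0.639 0.643 0.422]
rim [535.79909099  32.47275709 182.5761889 ]
```

View pics/c4.png

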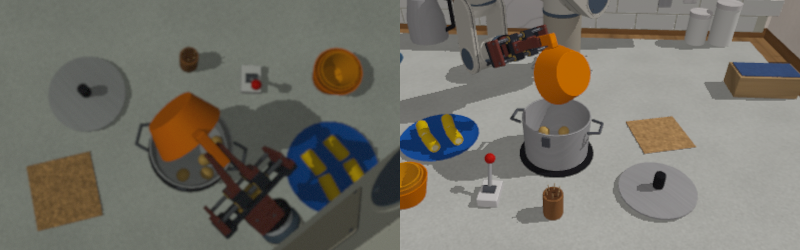

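Potatoes lie in the pot (top view about (205,165)); the tub looks empty. I check its inside through the wrist camera.

Run:
```python
from h import *
save('wrist','w4'); save('top','top4b')
a=np.hstack([cv2.imread('pics/w4.png')[120:400,120:520],cv2.resize(cv2.imread('pics/top4b.png')[170:290,270:420],(350,280))]); cv2.imwrite('pics/c4b.png',a)
```

```text
(no output)
```

View pics/c4b.png

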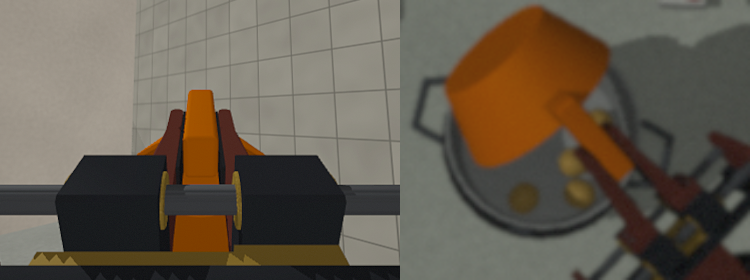

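```bash
python3 -m creep '{"delta_pos":[[0.0008,0,0.0138],[0.0008,0,0.0138],[0.0008,0,0.0138],[0.0008,0,0.0138],[0.0008,0,0.0138],[0.0008,0,0.0138],[0.0008,0,0.0138],[0.0008,0,0.0138],[0.0008,0,0.0138],[0.0008,0,0.0138],[0.0008,0,0.0138],[0.013,0,-0.0075],[0.013,0,-0.0075],[0.013,0,-0.0075],[0.013,0,-0.0075],[0,0,0],[0,0,0]],"twist":[[0,-5,0],[0,-5,0],[0,-5,0],[0,-5,0],[0,-5,0],[0,-5,0],[0,-5,0],[0,-5,0],[0,-5,0],[0,-5,0],[0,-5,0],[0,0,0],[0,0,0],[0,0,0],[0,0,0],[0,0,0],[0,0,0]]}' 
python3 -m creep '{"delta_pos":[[0.0008,0,0.0138],[0.0008,0,0.0138],[0.0008,0,0.0138],[0.0008,0,0.0138],[0.0008,0,0.0138],[0.0008,0,0.0138],[0.0008,0,0.0138],[0.0008,0,0.0138],[0.0008,0,0.0138],[0.0008,0,0.0138],[0.0008,0,0.0138],[0.0008,0,0.0138],[0,0,0],[0,0,-0.015],[0,0,-0.02],[0,0,-0.02],[0,0,-0.02],[0,0,0],[0,0,0]],"twist":[[0,-5,0],[0,-5,0],[0,-5,0],[0,-5,0],[0,-5,0],[0,-5,0],[0,-5,0],[0,-5,0],[0,-5,0],[0,-5,0],[0,-5,0],[0,-5,0],[0,0,0],[0,0,0],[0,0,0],[0,0,0],[0,0,0],[0,0,0],[0,0,0]]}'; python3 s.py 496 330 250 14
python3 - <<'E'
from h import *
save('top','top5')
cv2.imwrite('pics/c5.png',cv2.resize(cv2.imread('pics/top5.png')[120:320,150:450],(750,500)))
o=get_obs(); r0=R.from_rotvec(o['orientation']); N=16; a=31/N
d=np.array([496,330.1,o['ee_pos'][2]])-o['ee_pos']
M=np.zeros((3,3)); r=r0
for i in range(N): M+=r.as_matrix(); r=r*R.from_rotvec([0,0,np.radians(a)])
print(a,np.linalg.solve(M,d)/1000)
E
```

```text
t: 16.22
ee_pos: [580.7, 78.7, 386.3]
orientation: [-2.247, -0.933, -1.298]
ft_force: [-0.5, 0.7, -2.1]
width: 17.6
grasp_force: 30.0
t: 17.8
ee_pos: [646.6, 143.8, 332.9]
orientation: [-2.902, -1.203, -0.004]
ft_force: [-0.9, -0.3, -2.5]
width: 18.0
grasp_force: 30.0
t 17.8 pos [646.6 143.8 332.9] q [0.201 0.382 1.433 0.001 1.324 0.985] F [-0.9 -0.3 -2.5] w 18.0 g 30.0
x [0.707 0.708 0.002] y [ 0.708 -0.707  0.001] z [ 0.002  0.001 -1.   ]
shift tool m [ 0.0252 -0.2382  0.0828] len 253.4
twist deg [ 0.01 -0.13 31.04]
1.9375 [-2.18752982e-03 -1.49792660e-02  5.32972468e-06]
```

View pics/c5.png

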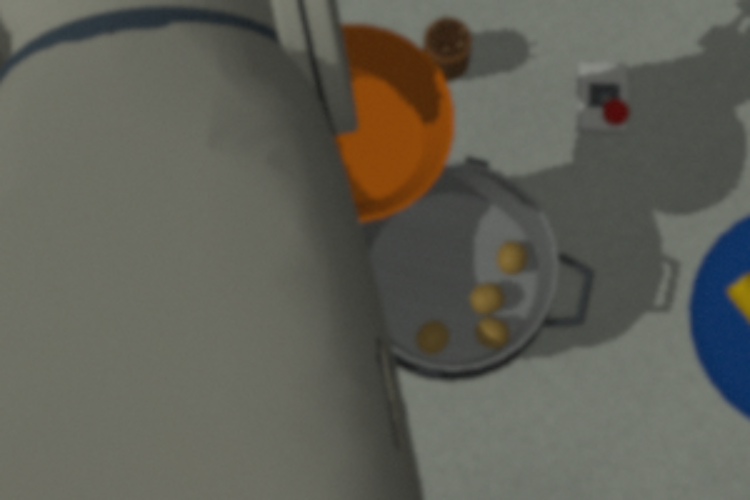

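Four potatoes are in the pot ((511,257), (487,297), (492,331), (432,336)); the visible half of the tub is empty. Take the tub back over the mat and look in.

```bash
python3 -m creep '{"delta_pos":[[-0.0022,-0.015,0],[-0.0022,-0.015,0],[-0.0022,-0.015,0],[-0.0022,-0.015,0],[-0.0022,-0.015,0],[-0.0022,-0.015,0],[-0.0022,-0.015,0],[-0.0022,-0.015,0],[-0.0022,-0.015,0],[-0.0022,-0.015,0],[-0.0022,-0.015,0],[-0.0022,-0.015,0],[-0.0022,-0.015,0],[-0.0022,-0.015,0],[-0.0022,-0.015,0],[-0.0022,-0.015,0],[0,0,0],[0,0,0],[0,0,0]],"twist":[[0,0,1.94],[0,0,1.94],[0,0,1.94],[0,0,1.94],[0,0,1.94],[0,0,1.94],[0,0,1.94],[0,0,1.94],[0,0,1.94],[0,0,1.94],[0,0,1.94],[0,0,1.94],[0,0,1.94],[0,0,1.94],[0,0,1.94],[0,0,1.94],[0,0,0],[0,0,0],[0,0,0]]}'; python3 -m creep '{"delta_pos":[[0,0,0.03],[0,0,0.03],[0,0,0.03],[0,0,0.03],[0,0,0.03],[0,0,0.03],[0,0,0.03],[0,0,0],[0,0,0]],"twist":[[0,0,0],[0,0,0],[0,0,0],[0,0,0],[0,0,0],[0,0,0],[0,0,0],[0,0,0],[0,0,0]]}'; python3 s.py 496 330.1 82.3 14;  python3 - <<'E'
from m import *
np.set_printoptions(precision=1,suppress=True)
save('top','top6'); save('wrist','w6'); save('scene','scene6')
for f in ('top6','scene6','w6'):
    im,w,H,S,V,x,y,z,tab=seg(f)
    near=np.hypot(x-412,y-310)<90
    p=w[near&(H>3)&(H<19)&(S>150)]; print(f,'orange zmin',np.percentile(p[:,2],[1,99]))
    print('potato px', (near&(H>17)&(H<32)&(S>60)&(S<190)&(z>22)).sum())
E
python3 - <<'E'
import cv2,numpy as np
a=np.hstack([cv2.resize(cv2.imread('pics/top6.png')[180:340,120:340],(400,290)),cv2.resize(cv2.imread('pics/w6.png')[100:390,120:520],(400,290))]);cv2.imwrite('pics/c6.png',a)
E
```

```text
t: 19.43
ee_pos: [496.2, 330.0, 331.3]
orientation: [3.116, 0.384, -0.002]
ft_force: [1.1, -0.1, -1.1]
width: 17.7
grasp_force: 30.0
t: 20.18
ee_pos: [496.0, 329.2, 121.2]
orientation: [3.116, 0.381, -0.005]
ft_force: [-0.3, 0.0, -1.8]
width: 18.0
grasp_force: 30.0
t 20.18 pos [496.  329.2 121.2] q [ 0.566  0.513  1.76  -0.001  0.873  1.895] F [-0.3  0.  -1.8] w 18.0 g 30.0
x [ 0.97   0.241 -0.003] y [ 0.241 -0.97   0.002] z [-0.003 -0.003 -1.   ]
shift tool m [ 0.0003 -0.001   0.0389] len 38.9
twist deg [ 0.13  0.18 -0.04]
top6 orange zmin [  3.7 105.7]
potato px 19
scene6 orange zmin [ 27.5 156.6]
potato px 35
w6 orange zmin [  2.8 200.8]
potato px 7
```

View pics/c6.png

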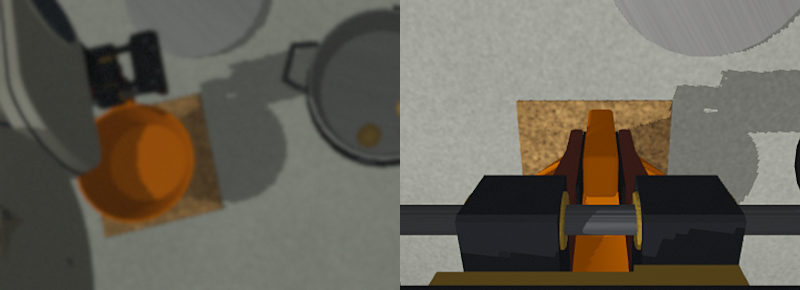

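Tub is empty and over the mat. Lower it, watching the force.

```bash
python3 -m creep '{"delta_pos":[[0,-0.001,0.01],[0,0,0.01],[0,0,0.01],[0,0,0.005],[0,0,0],[0,0,0],[0,0,0]],"twist":[[0,0,0],[0,0,0],[0,0,0],[0,0,0],[0,0,0],[0,0,0],[0,0,0]]}'; python3 -m creep '{"delta_pos":[[0,0,0.002],[0,0,0.002],[0,0,0],[0,0,0]],"twist":[[0,0,0],[0,0,0],[0,0,0],[0,0,0]]}'; python3 s.py 496 330.1 82.3
```

```text
t: 20.92
ee_pos: [496.7, 331.6, 87.6]
orientation: [3.117, 0.383, 0.001]
ft_force: [0.3, 0.4, -0.9]
width: 18.0
grasp_force: 30.0
t: 21.25
ee_pos: [496.5, 331.5, 83.6]
orientation: [3.117, 0.382, 0.001]
ft_force: [0.7, 0.5, -2.4]
width: 17.8
grasp_force: 30.0
t 21.25 pos [496.5 331.5  83.6] q [ 0.569  0.569  1.774 -0.001  0.799  1.897] F [ 0.7  0.5 -2.4] w 17.8 g 30.0
x [0.97  0.242 0.001] y [ 0.242 -0.97   0.001] z [ 0.001 -0.001 -1.   ]
shift tool m [-0.0008  0.0012  0.0013] len 2.0
```

```bash
python3 -m creep '{"delta_pos":[[-0.0008,0.0012,0.0015],[0,0,0],[0,0,0],[0,0,0]],"twist":[[0,0,0],[0,0,0],[0,0,0],[0,0,0]]}'; python3 -m creep '{"delta_pos":[[0,0,0],[0,0,0],[0,0,0],[0,0,0],[0,0,0],[0,0,0],[0,0,0],[0,0,0],[0,0,0],[0,0,0],[0,0,-0.01],[0,0,-0.03],[0,0,-0.035],[0,0,-0.035],[0,0,-0.035],[0,0,-0.035],[0,0,0],[0,0,0]],"twist":[[0,0,0],[0,0,0],[0,0,0],[0,0,0],[0,0,0],[0,0,0],[0,0,0],[0,0,0],[0,0,0],[0,0,0],[0,0,0],[0,0,0],[0,0,0],[0,0,0],[0,0,0],[0,0,0],[0,0,0],[0,0,0]]}' 0.8; python3 s.py
python3 - <<'E'
from m import *
np.set_printoptions(precision=1,suppress=True)
save('wrist','w7')
im,w,H,S,V,x,y,z,tab=seg('w7'); near=(np.hypot(x-412,y-310)<100)
p=w[near&(H>3)&(H<19)&(S>150)&(z>55)&(z<70)];print(circ(p[:,:2]),np.median(p[:,2]))
p=w[near&(H>3)&(H<19)&(S>150)&(z>100)&(z<125)];print('handle',np.median(p,0))
E
```

```text
t: 21.58
ee_pos: [496.5, 330.4, 82.4]
orientation: [3.118, 0.382, 0.002]
ft_force: [1.1, 0.4, 1.9]
width: 18.0
grasp_force: 30.0
t: 23.08
ee_pos: [497.0, 331.0, 265.3]
orientation: [-3.117, -0.382, -0.009]
ft_force: [0.3, -0.5, -0.3]
width: 70.3
grasp_force: 0.0
t 23.08 pos [497.  331.  265.3] q [ 0.568  0.334  1.659 -0.001  1.142  1.895] F [ 0.3 -0.5 -0.3] w 70.3 g 0.0
x [0.97  0.242 0.006] y [ 0.242 -0.97  -0.001] z [ 0.006  0.002 -1.   ]
(array([414.9, 310.5]), np.float64(69.03308067642837)) 62.37625189495026
handle [497.1 330.8 116.4]
```

```bash
python3 -m creep '{"delta_pos":[[-0.0127,0.0369,-0.0038],[-0.0127,0.0369,-0.0038],[-0.0127,0.0369,-0.0038],[-0.0127,0.0369,-0.0038],[-0.0127,0.0369,-0.0038],[-0.0127,0.0369,-0.0038],[-0.0127,0.0369,-0.0038],[-0.0127,0.0369,-0.0038],[-0.0127,0.0369,-0.0038],[-0.0127,0.0369,-0.0038],[-0.0127,0.0369,-0.0038],[-0.0127,0.0369,-0.0038],[-0.0127,0.0369,-0.0038],[-0.0127,0.0369,-0.0038],[-0.0127,0.0369,-0.0038],[-0.0127,0.0369,-0.0038],[-0.0127,0.0369,-0.0038],[0,0,0],[0,0,0],[0,0,0]],"twist":[[0,0,0],[0,0,0],[0,0,0],[0,0,0],[0,0,0],[0,0,0],[0,0,0],[0,0,0],[0,0,0],[0,0,0],[0,0,0],[0,0,0],[0,0,0],[0,0,0],[0,0,0],[0,0,-6],[0,0,-6],[0,0,-6],[0,0,0],[0,0,0]]}' 0.8
cat > corn.py <<'E'
from m import *
np.set_printoptions(precision=1,suppress=True)
def corns(fn):
    im,w,H,S,V,x,y,z,tab=seg(fn); out=[]
    m=(H>20)&(H<33)&(S>140)&(z>18)&(z<60)&(x>300)&(x<640)&(y<-150)&(y>-520)
    m=cv2.morphologyEx(m.astype(np.uint8),cv2.MORPH_OPEN,np.ones((3,3)))
    for c,n,p in rect(w,m,120):
        t=np.percentile(p[:,2],97); q=p[p[:,2]>t-9]; (cx,cy),(a,b),an=cv2.minAreaRect(q[:,:2].astype(np.float32))
        if a<b: a,b,an=b,a,an+90
        out.append((cx,cy,t)); print(fn,c,n,'ctr',round(cx,1),round(cy,1),'top',round(t,1),'size',round(a),round(b),'yaw',round((an+90)%180-90,1))
    return out
if __name__=='__main__':
    import sys
    for n in sys.argv[2:]: save(n,n[0]+'c'+sys.argv[1]); corns(n[0]+'c'+sys.argv[1])
E
python3 s.py; python3 corn.py 1 wrist top
```

```text
t: 24.8
ee_pos: [441.1, -330.1, 325.2]
orientation: [-3.019, -0.859, 0.002]
ft_force: [0.6, -0.4, 0.0]
width: 70.1
grasp_force: 0.0
t 24.8 pos [ 441.1 -330.1  325.2] q [-0.664  0.209  1.687  0.     1.248  0.352] F [ 0.6 -0.4  0. ] w 70.1 g 0.0
x [ 0.85   0.526 -0.001] y [ 0.526 -0.85  -0.003] z [-0.002  0.002 -1.   ]
wc1 [312. 125.] 792 ctr 480.3 -290.5 top 40.2 size 59 29 yaw 37.7
wc1 [356. 126.] 807 ctr 515.5 -347.5 top 40.2 size 59 29 yaw 40.6
wc1 [312. 170.] 695 ctr 420.7 -326.2 top 40.1 size 59 30 yaw 26.1
wc1 [358. 172.] 702 ctr 457.1 -390.0 top 40.2 size 59 28 yaw 30.7
tc1 [476. 228.] 311 ctr 515.3 -347.3 top 41.0 size 60 27 yaw 39.5
tc1 [453. 242.] 312 ctr 480.0 -290.3 top 41.4 size 59 28 yaw 37.4
tc1 [495. 252.] 322 ctr 457.2 -389.8 top 41.2 size 59 25 yaw 31.2
tc1 [469. 267.] 325 ctr 420.8 -325.6 top 42.0 size 59 26 yaw 28.1
```

View pics/wc1.png

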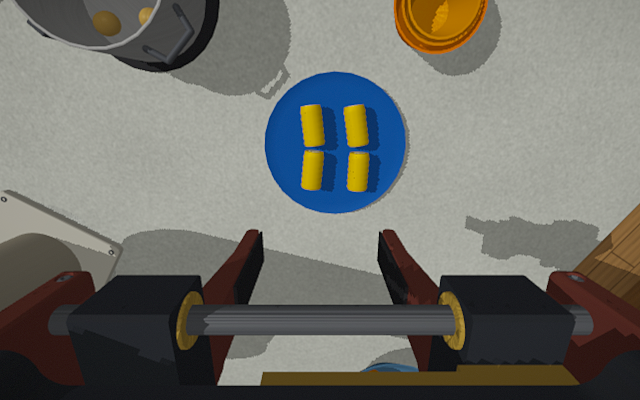

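```bash
python3 s.py 480.2 -290.4 60 37.6
```

```text
t 24.9 pos [ 441.7 -329.4  326. ] q [-0.663  0.208  1.687  0.     1.248  0.352] F [-0.8  0.2 -0.2] w 70.3 g 0.0
x [ 0.849  0.528 -0.   ] y [ 0.528 -0.849 -0.001] z [-0.001  0.001 -1.   ]
shift tool m [ 0.0534 -0.0124  0.266 ] len 271.6
twist deg [-0.07  0.01 -5.72]
```

```bash
python3 -m creep '{"delta_pos":[[0.0067,-0.0015,0.0332],[0.0067,-0.0015,0.0332],[0.0067,-0.0015,0.0332],[0.0067,-0.0015,0.0332],[0.0067,-0.0015,0.0332],[0.0067,-0.0015,0.0332],[0.0067,-0.0015,0.0332],[0.0067,-0.0015,0.0332],[0,0,0],[0,0,0],[0,0,0]],"twist":[[0,0,0],[0,0,0],[0,0,0],[0,0,0],[0,0,0],[0,0,0],[0,0,0],[0,0,0],[0,0,-5.7],[0,0,0],[0,0,0]]}' 0.64;python3 s.py 480.2 -290.4 10 37.6
```

```text
t: 25.82
ee_pos: [481.6, -291.3, 61.4]
orientation: [2.974, 1.012, 0.0]
ft_force: [-0.4, 0.4, -0.0]
width: 56.0
grasp_force: 0.0
t 25.82 pos [ 481.6 -291.3   61.4] q [-0.565  0.567  1.858 -0.     0.717  0.35 ] F [-0.4  0.4 -0. ] w 56.0 g 0.0
x [0.793 0.61  0.   ] y [ 0.61  -0.793  0.001] z [ 0. -0. -1.]
shift tool m [-0.0006 -0.0016  0.0514] len 51.5
twist deg [ 0.03 -0.   -0.03]
```

```bash
python3 -m creep '{"delta_pos":[[-0.0006,-0.0016,0.02],[0,0,0.02],[0,0,0.0105],[0,0,0],[0,0,0]],"twist":[[0,0,0],[0,0,0],[0,0,0],[0,0,0],[0,0,0]]}' ;python3 -m creep '{"delta_pos":[[0,0,0],[0,0,0],[0,0,0],[0,0,0],[0,0,0],[0,0,0],[0,0,0],[0,0,0],[0,0,-0.01],[0,0,-0.03],[0,0,-0.035],[0,0,-0.035],[0,0,-0.035],[0,0,-0.035],[0,0,-0.02],[0,0,0],[0,0,0]],"twist":[[0,0,0],[0,0,0],[0,0,0],[0,0,0],[0,0,0],[0,0,0],[0,0,0],[0,0,0],[0,0,0],[0,0,0],[0,0,0],[0,0,0],[0,0,0],[0,0,0],[0,0,0],[0,0,0],[0,0,0]]}' 0; python3 s.py 530 28 210
```

```text
t: 26.23
ee_pos: [480.3, -291.5, 11.7]
orientation: [2.973, 1.012, 0.001]
ft_force: [-0.7, -0.5, -0.2]
width: 56.2
grasp_force: 0.0
t: 27.65
ee_pos: [480.2, -291.5, 212.5]
orientation: [2.97, 1.014, 0.004]
ft_force: [-0.3, -0.1, -1.0]
width: 33.7
grasp_force: 30.0
t 27.65 pos [ 480.2 -291.5  212.5] q [-0.567  0.342  1.783 -0.     1.013  0.346] F [-0.3 -0.1 -1. ] w 33.7 g 30.0
x [0.791 0.611 0.001] y [ 0.611 -0.791  0.004] z [ 0.003 -0.002 -1.   ]
shift tool m [ 0.2347 -0.2224  0.0019] len 323.4
```

```bash
python3 -m creep '{"delta_pos":[[0.0235,-0.0222,0],[0.0235,-0.0222,0],[0.0235,-0.0222,0],[0.0235,-0.0222,0],[0.0235,-0.0222,0],[0.0235,-0.0222,0],[0.0235,-0.0222,0],[0.0235,-0.0222,0],[0.0235,-0.0222,0],[0.0235,-0.0222,0],[0,0,0.03],[0,0,0.035],[0,0,0.03],[0,0,0.015],[0,0,0],[0,0,0]],"twist":[[0,0,0],[0,0,0],[0,0,0],[0,0,0],[0,0,0],[0,0,0],[0,0,0],[0,0,0],[0,0,0],[0,0,0],[0,0,0],[0,0,0],[0,0,0],[0,0,0],[0,0,0],[0,0,0]]}'; python3 s.py; python3 -m creep '{"delta_pos":[[0,0,0],[0,0,0],[0,0,0],[0,0,0],[0,0,0],[0,0,-0.02],[0,0,-0.03],[0,0,-0.03],[0,0,-0.02],[0,0,0],[0,0,0]],"twist":[[0,0,0],[0,0,0],[0,0,0],[0,0,0],[0,0,0],[0,0,0],[0,0,0],[0,0,0],[0,0,0],[0,0,0],[0,0,0]]}' 0.64; python3 s.py 515.4 -347.4 205 40; python3 corn.py 2 top
```

```text
t: 28.98
ee_pos: [528.4, 28.0, 99.0]
orientation: [-2.973, -1.015, 0.006]
ft_force: [0.8, 0.3, -0.2]
width: 33.8
grasp_force: 30.0
t 28.98 pos [528.4  28.   99. ] q [ 0.031  0.469  1.918 -0.001  0.759  0.945] F [ 0.8  0.3 -0.2] w 33.8 g 30.0
x [ 0.791  0.611 -0.004] y [ 0.611 -0.791 -0.002] z [-0.004 -0.001 -1.   ]
t: 29.9
ee_pos: [530.8, 28.1, 202.1]
orientation: [2.971, 1.014, 0.006]
ft_force: [-0.1, -0.7, 0.0]
width: 56.1
grasp_force: 0.0
t 29.9 pos [530.8  28.1 202.1] q [ 0.031  0.312  1.856 -0.001  0.97   0.944] F [-0.1 -0.7  0. ] w 56.1 g 0.0
x [0.791 0.611 0.003] y [ 0.611 -0.791  0.003] z [ 0.004 -0.001 -1.   ]
shift tool m [-0.2417  0.2877 -0.0027] len 375.8
twist deg [ 0.17 -0.16 -2.32]
tc2 [476. 228.] 307 ctr 515.5 -347.5 top 41.2 size 59 26 yaw 36.6
tc2 [495. 252.] 315 ctr 457.1 -388.9 top 41.7 size 59 27 yaw 28.3
tc2 [469. 267.] 320 ctr 420.8 -325.9 top 41.5 size 59 27 yaw 25.2
```

Corn 1 is in. Next, the piece at (515.4,-347.4).

```bash
python3 -m creep '{"delta_pos":[[-0.0242,0.0288,0],[-0.0242,0.0288,0],[-0.0242,0.0288,0],[-0.0242,0.0288,0],[-0.0242,0.0288,0],[-0.0242,0.0288,0],[-0.0242,0.0288,0],[-0.0242,0.0288,0],[-0.0242,0.0288,0],[-0.0242,0.0288,0],[0,0,0.035],[0,0,0.035],[0,0,0.035],[0,0,0.035],[0,0,0],[0,0,0],[0,0,0]],"twist":[[0,0,0],[0,0,0],[0,0,0],[0,0,0],[0,0,0],[0,0,0],[0,0,0],[0,0,0],[0,0,0],[0,0,-2],[0,0,0],[0,0,0],[0,0,0],[0,0,0],[0,0,0],[0,0,0],[0,0,0]]}'; python3 s.py 515.4 -347.4 11 40; python3 corn.py 3 wrist
```

```text
t: 31.37
ee_pos: [515.1, -348.0, 61.6]
orientation: [2.954, 1.066, 0.001]
ft_force: [1.4, -0.5, 0.1]
width: 56.0
grasp_force: 0.0
t 31.37 pos [ 515.1 -348.    61.6] q [-0.613  0.629  1.723 -0.     0.789  0.265] F [ 1.4 -0.5  0.1] w 56.0 g 0.0
x [0.769 0.639 0.   ] y [ 0.639 -0.769  0.001] z [ 0.001 -0.001 -1.   ]
shift tool m [ 0.0006 -0.0003  0.0506] len 50.6
twist deg [ 0.06 -0.01 -0.31]
wc3 [321. 224.] 3486 ctr 515.1 -347.5 top 39.8 size 61 29 yaw 40.9
wc3 [218. 267.] 421 ctr 442.7 -311.0 top 38.8 size 23 11 yaw -48.2
wc3 [317. 289.] 1221 ctr 472.4 -381.3 top 39.4 size 29 26 yaw -58.0
wc3 [311. 341.] 315 ctr 438.0 -401.7 top 39.7 size 27 13 yaw -58.9
```

```bash
python3 -m creep '{"delta_pos":[[0,0,0.02],[0,0,0.02],[0,0,0.0105],[0,0,0],[0,0,0]],"twist":[[0,0,0],[0,0,0],[0,0,0],[0,0,0],[0,0,0]]}' ;python3 -m creep '{"delta_pos":[[0,0,0],[0,0,0],[0,0,0],[0,0,0],[0,0,0],[0,0,0],[0,0,0],[0,0,0],[0,0,-0.01],[0,0,-0.03],[0,0,-0.035],[0,0,-0.035],[0,0,-0.035],[0,0,-0.035],[0,0,-0.02],[0,0,0],[0,0,0]],"twist":[[0,0,0],[0,0,0],[0,0,0],[0,0,0],[0,0,0],[0,0,0],[0,0,0],[0,0,0],[0,0,0],[0,0,0],[0,0,0],[0,0,0],[0,0,0],[0,0,0],[0,0,0],[0,0,0],[0,0,0]]}' 0; python3 s.py 532 -20 210
```

```text
t: 31.83
ee_pos: [515.4, -348.2, 11.7]
orientation: [2.953, 1.066, 0.002]
ft_force: [-0.2, 0.4, -0.0]
width: 56.1
grasp_force: 0.0
t: 33.25
ee_pos: [515.0, -348.1, 212.1]
orientation: [2.952, 1.065, 0.003]
ft_force: [-0.1, 0.9, -0.8]
width: 33.8
grasp_force: 29.9
t 33.25 pos [ 515.  -348.1  212.1] q [-0.613  0.428  1.649 -0.     1.061  0.265] F [-0.1  0.9 -0.8] w 33.8 g 29.9
x [0.77  0.639 0.001] y [ 0.639 -0.77   0.004] z [ 0.003 -0.002 -1.   ]
shift tool m [ 0.2226 -0.2416  0.0014] len 328.5
```

```bash
python3 -m creep '{"delta_pos":[[0.0223,-0.0242,0],[0.0223,-0.0242,0],[0.0223,-0.0242,0],[0.0223,-0.0242,0],[0.0223,-0.0242,0],[0.0223,-0.0242,0],[0.0223,-0.0242,0],[0.0223,-0.0242,0],[0.0223,-0.0242,0],[0.0223,-0.0242,0],[0,0,0.03],[0,0,0.035],[0,0,0.03],[0,0,0.01],[0,0,0],[0,0,0]],"twist":[[0,0,0],[0,0,0],[0,0,0],[0,0,0],[0,0,0],[0,0,0],[0,0,0],[0,0,0],[0,0,0],[0,0,0],[0,0,0],[0,0,0],[0,0,0],[0,0,0],[0,0,0],[0,0,0]]}'; python3 s.py; python3 -m creep '{"delta_pos":[[0,0,0],[0,0,0],[0,0,0],[0,0,0],[0,0,0],[0,0,-0.02],[0,0,-0.03],[0,0,-0.03],[0,0,-0.02],[0,0,0],[0,0,0]],"twist":[[0,0,0],[0,0,0],[0,0,0],[0,0,0],[0,0,0],[0,0,0],[0,0,0],[0,0,0],[0,0,0],[0,0,0],[0,0,0]]}' 0.64; python3 corn.py 4 top;python3 s.py 457.2 -389.6 205 30
```

```text
t: 34.58
ee_pos: [531.2, -19.3, 104.8]
orientation: [2.955, 1.066, -0.002]
ft_force: [0.4, -0.3, -0.2]
width: 33.8
grasp_force: 29.9
t 34.58 pos [531.2 -19.3 104.8] q [-0.058  0.461  1.912 -0.001  0.77   0.821] F [ 0.4 -0.3 -0.2] w 33.8 g 29.9
x [ 0.77   0.638 -0.002] y [ 0.638 -0.77  -0.001] z [-0.001 -0.001 -1.   ]
t: 35.5
ee_pos: [532.4, -19.2, 206.6]
orientation: [2.953, 1.066, 0.005]
ft_force: [-0.4, -0.3, -0.1]
width: 56.3
grasp_force: 0.0
tc4 [495. 252.] 317 ctr 457.3 -390.4 top 41.8 size 60 25 yaw 30.8
tc4 [469. 267.] 322 ctr 421.1 -325.8 top 41.6 size 58 26 yaw 26.7
t 35.55 pos [531.5 -19.2 205.3] q [-0.058  0.309  1.851 -0.001  0.98   0.821] F [-1.2  0.4 -0.3] w 56.2 g 0.0
x [0.77  0.639 0.   ] y [ 0.639 -0.77   0.001] z [ 0.001 -0.001 -1.   ]
shift tool m [-0.2937  0.2377  0.0005] len 377.8
twist deg [ 0.08 -0.03  9.69]
```

```bash
python3 -m creep '{"delta_pos":[[-0.0267,0.0216,0],[-0.0267,0.0216,0],[-0.0267,0.0216,0],[-0.0267,0.0216,0],[-0.0267,0.0216,0],[-0.0267,0.0216,0],[-0.0267,0.0216,0],[-0.0267,0.0216,0],[-0.0267,0.0216,0],[-0.0267,0.0216,0],[-0.0267,0.0216,0],[0,0,0.035],[0,0,0.035],[0,0,0.035],[0,0,0.035],[0,0,0],[0,0,0],[0,0,0]],"twist":[[0,0,0],[0,0,0],[0,0,0],[0,0,0],[0,0,0],[0,0,0],[0,0,0],[0,0,0],[0,0,0],[0,0,0],[0,0,5],[0,0,4.5],[0,0,0],[0,0,0],[0,0,0],[0,0,0],[0,0,0],[0,0,0]]}'; python3 s.py 457.2 -390 11 30.5; python3 corn.py 5 wrist
```

```text
t: 37.05
ee_pos: [457.8, -389.8, 66.1]
orientation: [3.032, 0.818, 0.001]
ft_force: [0.4, -0.6, 1.2]
width: 56.0
grasp_force: 0.0
t 37.05 pos [ 457.8 -389.8   66.1] q [-0.725  0.6    1.769  0.     0.771  0.319] F [ 0.4 -0.6  1.2] w 56.0 g 0.0
x [0.864 0.503 0.   ] y [ 0.503 -0.864  0.001] z [ 0.001 -0.001 -1.   ]
shift tool m [-0.0007 -0.0002  0.0551] len 55.1
twist deg [ 0.05 -0.02 -0.31]
wc5 [222. 223.] 3522 ctr 420.7 -326.6 top 39.7 size 60 29 yaw 25.5
wc5 [321. 223.] 3315 ctr 457.2 -390.2 top 39.8 size 60 29 yaw 29.5
```

```bash
python3 -m creep '{"delta_pos":[[0,0,0.02],[0,0,0.02],[0,0,0.015],[0,0,0],[0,0,0]],"twist":[[0,0,0],[0,0,0],[0,0,0],[0,0,0],[0,0,0]]}' ;python3 -m creep '{"delta_pos":[[0,0,0],[0,0,0],[0,0,0],[0,0,0],[0,0,0],[0,0,0],[0,0,0],[0,0,0],[0,0,-0.01],[0,0,-0.03],[0,0,-0.035],[0,0,-0.035],[0,0,-0.035],[0,0,-0.035],[0,0,-0.02],[0,0,0],[0,0,0]],"twist":[[0,0,0],[0,0,0],[0,0,0],[0,0,0],[0,0,0],[0,0,0],[0,0,0],[0,0,0],[0,0,0],[0,0,0],[0,0,0],[0,0,0],[0,0,0],[0,0,0],[0,0,0],[0,0,0],[0,0,0]]}' 0; python3 s.py 490 38 210
```

```text
t: 37.52
ee_pos: [458.3, -390.2, 12.1]
orientation: [3.031, 0.818, 0.002]
ft_force: [-0.1, -0.1, 0.2]
width: 56.3
grasp_force: 0.0
t: 38.93
ee_pos: [457.8, -389.8, 212.2]
orientation: [3.03, 0.817, 0.004]
ft_force: [-0.6, 0.4, -1.0]
width: 34.0
grasp_force: 30.0
t 38.93 pos [ 457.8 -389.8  212.2] q [-0.725  0.399  1.695  0.     1.043  0.319] F [-0.6  0.4 -1. ] w 34.0 g 30.0
x [0.864 0.503 0.001] y [ 0.503 -0.864  0.004] z [ 0.003 -0.003 -1.   ]
shift tool m [ 0.243  -0.3536  0.0011] len 429.1
```

```bash
python3 -m creep '{"delta_pos":[[0.0203,-0.0295,0],[0.0203,-0.0295,0],[0.0203,-0.0295,0],[0.0203,-0.0295,0],[0.0203,-0.0295,0],[0.0203,-0.0295,0],[0.0203,-0.0295,0],[0.0203,-0.0295,0],[0.0203,-0.0295,0],[0.0203,-0.0295,0],[0.0203,-0.0295,0],[0.0203,-0.0295,0],[0,0,0.03],[0,0,0.035],[0,0,0.03],[0,0,0.01],[0,0,0],[0,0,0]],"twist":[[0,0,0],[0,0,0],[0,0,0],[0,0,0],[0,0,0],[0,0,0],[0,0,0],[0,0,0],[0,0,0],[0,0,0],[0,0,0],[0,0,0],[0,0,0],[0,0,0],[0,0,0],[0,0,0],[0,0,0],[0,0,0]]}'; python3 s.py; python3 -m creep '{"delta_pos":[[0,0,0],[0,0,0],[0,0,0],[0,0,0],[0,0,0],[0,0,-0.02],[0,0,-0.03],[0,0,-0.03],[0,0,-0.02],[0,0,0],[0,0,0]],"twist":[[0,0,0],[0,0,0],[0,0,0],[0,0,0],[0,0,0],[0,0,0],[0,0,0],[0,0,0],[0,0,0],[0,0,0],[0,0,0]]}' 0.64; python3 corn.py 6 top;python3 s.py 420.8 -326.2 205 26
```

```text
t: 40.43
ee_pos: [489.4, 38.7, 104.8]
orientation: [3.033, 0.818, -0.003]
ft_force: [0.9, -1.2, 0.3]
width: 33.9
grasp_force: 30.0
t 40.43 pos [489.4  38.7 104.8] q [ 0.055  0.414  2.    -0.001  0.73   1.1  ] F [ 0.9 -1.2  0.3] w 33.9 g 30.0
x [ 0.865  0.503 -0.002] y [ 0.503 -0.865 -0.   ] z [-0.002 -0.001 -1.   ]
t: 41.35
ee_pos: [490.7, 39.0, 206.4]
orientation: [3.032, 0.818, 0.006]
ft_force: [0.1, 0.3, -0.9]
width: 56.0
grasp_force: 0.0
tc6 [469. 267.] 318 ctr 420.6 -325.8 top 41.4 size 59 28 yaw 23.1
t 41.4 pos [489.7  38.9 205.2] q [ 0.056  0.25   1.936 -0.001  0.954  1.1  ] F [0.3 0.7 0.1] w 56.4 g 0.0
x [0.864 0.503 0.001] y [ 0.503 -0.864  0.001] z [ 0.001 -0.001 -1.   ]
shift tool m [-0.2432  0.2809  0.0003] len 371.5
twist deg [ 0.07 -0.05  4.19]
```

```bash
python3 -m creep '{"delta_pos":[[-0.0221,0.0255,0],[-0.0221,0.0255,0],[-0.0221,0.0255,0],[-0.0221,0.0255,0],[-0.0221,0.0255,0],[-0.0221,0.0255,0],[-0.0221,0.0255,0],[-0.0221,0.0255,0],[-0.0221,0.0255,0],[-0.0221,0.0255,0],[-0.0221,0.0255,0],[0,0,0.035],[0,0,0.035],[0,0,0.035],[0,0,0.035],[0,0,0],[0,0,0],[0,0,0]],"twist":[[0,0,0],[0,0,0],[0,0,0],[0,0,0],[0,0,0],[0,0,0],[0,0,0],[0,0,0],[0,0,0],[0,0,0],[0,0,0],[0,0,4.5],[0,0,0],[0,0,0],[0,0,0],[0,0,0],[0,0,0],[0,0,0]]}'; python3 s.py 420.8 -326.4 11 26; python3 corn.py 7 wrist
```

```text
t: 42.9
ee_pos: [421.2, -326.0, 65.9]
orientation: [3.062, 0.698, 0.001]
ft_force: [-0.9, 0.5, -0.2]
width: 56.1
grasp_force: 0.0
t 42.9 pos [ 421.2 -326.    65.9] q [-0.681  0.527  1.924 -0.     0.689  0.442] F [-0.9  0.5 -0.2] w 56.1 g 0.0
x [0.901 0.434 0.   ] y [ 0.434 -0.901  0.001] z [ 0.001 -0.001 -1.   ]
shift tool m [-0.0006  0.0002  0.0549] len 55.0
twist deg [ 0.04 -0.02 -0.31]
wc7 [321. 223.] 3321 ctr 420.6 -326.1 top 39.7 size 60 30 yaw 24.9
```

```bash
python3 -m creep '{"delta_pos":[[0,0,0.02],[0,0,0.02],[0,0,0.015],[0,0,0],[0,0,0]],"twist":[[0,0,0],[0,0,0],[0,0,0],[0,0,0],[0,0,0]]}' ;python3 -m creep '{"delta_pos":[[0,0,0],[0,0,0],[0,0,0],[0,0,0],[0,0,0],[0,0,0],[0,0,0],[0,0,0],[0,0,-0.01],[0,0,-0.03],[0,0,-0.035],[0,0,-0.035],[0,0,-0.035],[0,0,-0.035],[0,0,-0.02],[0,0,0],[0,0,0]],"twist":[[0,0,0],[0,0,0],[0,0,0],[0,0,0],[0,0,0],[0,0,0],[0,0,0],[0,0,0],[0,0,0],[0,0,0],[0,0,0],[0,0,0],[0,0,0],[0,0,0],[0,0,0],[0,0,0],[0,0,0]]}' 0; python3 s.py 495 -5 210
python3 - <<'E'
from h import *
save('top','t8'); cv2.imwrite('pics/c8.png',cv2.resize(cv2.imread('pics/t8.png')[160:300,260:420],(640,560)))
E
```

```text
t: 43.37
ee_pos: [421.8, -326.4, 11.9]
orientation: [3.061, 0.698, 0.003]
ft_force: [-0.2, 0.0, 0.1]
width: 56.3
grasp_force: 0.0
t: 44.78
ee_pos: [421.2, -326.0, 211.9]
orientation: [3.06, 0.698, 0.004]
ft_force: [-0.5, 0.0, -1.6]
width: 34.1
grasp_force: 30.0
t 44.78 pos [ 421.2 -326.   211.9] q [-0.681  0.3    1.846 -0.     0.992  0.441] F [-0.5  0.  -1.6] w 34.1 g 30.0
x [0.901 0.433 0.002] y [ 0.433 -0.901  0.004] z [ 0.003 -0.003 -1.   ]
shift tool m [ 0.2056 -0.2573  0.0013] len 329.4
```

View pics/c8.png

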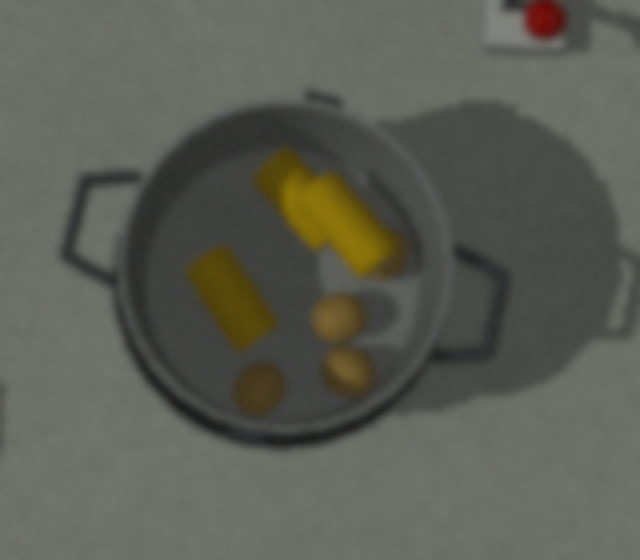

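Pot holds 3 corn pieces ((295,190), (345,225), (230,297)) and 4 potatoes (one under the corn); centre is free. Drop the fourth there.

```bash
python3 -m creep '{"delta_pos":[[0.021,-0.0264,0],[0.021,-0.0264,0],[0.021,-0.0264,0],[0.021,-0.0264,0],[0.021,-0.0264,0],[0.021,-0.0264,0],[0.021,-0.0264,0],[0.021,-0.0264,0],[0.021,-0.0264,0],[0.021,-0.0264,0],[0,0,0.03],[0,0,0.035],[0,0,0.03],[0,0,0.01],[0,0,0],[0,0,0]],"twist":[[0,0,0],[0,0,0],[0,0,0],[0,0,0],[0,0,0],[0,0,0],[0,0,0],[0,0,0],[0,0,0],[0,0,0],[0,0,0],[0,0,0],[0,0,0],[0,0,0],[0,0,0],[0,0,0]]}'; python3 s.py; python3 -m creep '{"delta_pos":[[0,0,0],[0,0,0],[0,0,0],[0,0,0],[0,0,0],[0,0,-0.02],[0,0,-0.03],[0,0,-0.03],[0,0,-0.03],[0,0,-0.03],[0,0,0],[0,0,0]],"twist":[[0,0,0],[0,0,0],[0,0,0],[0,0,0],[0,0,0],[0,0,0],[0,0,0],[0,0,0],[0,0,0],[0,0,0],[0,0,0],[0,0,0]]}' 0.64; python3 s.py 640 262 245
python3 - <<'E'
from m import *
np.set_printoptions(precision=1,suppress=True)
save('top','t9'); save('scene','s9')
for f in('t9','s9'):
    im,w,H,S,V,x,y,z,tab=seg(f)
    p=w[(np.hypot(x-510,y-7)<80)&(H>18)&(H<33)&(S>100)]; print('content max z',np.percentile(p[:,2],[50,99,100]),len(p))
    p=w[(z>118)&(z<134)&(np.hypot(x-510,y-7)<110)&(np.hypot(x-510,y-7)>75)&(S<80)]; print('pot rim',circ(p[:,:2]),np.median(p[:,2]))
    k=w[(V<60)&(z>40)&(z<80)&(y>120)&(x>480)]; print('knob',np.median(k,0),k.min(0),k.max(0))
    r=w[((H<4)|(H>176))&(S>180)&(z>60)&(z<130)&(abs(y+141)<50)]; print('red',r.min(0),r.max(0))
E
```

```text
t: 46.17
ee_pos: [495.1, 3.0, 104.7]
orientation: [3.063, 0.698, -0.003]
ft_force: [0.2, 0.3, -0.3]
width: 34.0
grasp_force: 30.0
t 46.17 pos [495.1   3.  104.7] q [-0.018  0.419  1.991 -0.001  0.734  1.106] F [ 0.2  0.3 -0.3] w 34.0 g 30.0
x [ 0.901  0.433 -0.002] y [ 0.433 -0.901 -0.   ] z [-0.002 -0.001 -1.   ]
t: 47.17
ee_pos: [496.8, 3.2, 247.3]
orientation: [3.061, 0.698, 0.008]
ft_force: [-0.2, 0.4, -1.2]
width: 56.0
grasp_force: 0.0
t 47.17 pos [496.8   3.2 247.3] q [-0.017  0.2    1.888 -0.001  1.048  1.106] F [-0.2  0.4 -1.2] w 56.0 g 0.0
x [0.901 0.433 0.005] y [ 0.433 -0.901  0.003] z [ 0.005 -0.001 -1.   ]
shift tool m [ 0.2413 -0.1712  0.0028] len 295.8
content max z [ 41.3 412.1 417.8] 412
pot rim (array([504.8,   7.3]), np.float64(87.95770350279209)) 125.91609086333801
knob [657.5 306.1  58.6] [645.8 294.3  40.6] [670.6 320.9  64.8]Traceback (most recent call last):
  File "<stdin>", line 9, in <module>
    return umr_minimum(a, axis, None, out, keepdims, initial, where)
ValueError: zero-size array to reduction operation minimum which has no identity
```

The lid was knocked: knob now near (660,307). Go there and measure with the wrist camera.

```bash
python3 -m creep '{"delta_pos":[[0.0241,-0.0193,0],[0.0241,-0.0193,0],[0.0241,-0.0193,0],[0.0241,-0.0193,0],[0.0241,-0.0193,0],[0.0241,-0.0193,0],[0.0241,-0.0193,0],[0.0241,-0.0193,0],[0.0241,-0.0193,0],[0.0241,-0.0193,0],[0,0,0],[0,0,0],[0,0,0]],"twist":[[0,0,0],[0,0,0],[0,0,0],[0,0,0],[0,0,0],[0,0,0],[0,0,0],[0,0,0],[0,0,0],[0,0,0],[0,0,0],[0,0,0],[0,0,0]]}' 0.7
cat > lid.py <<'E'
from m import *
import sys
np.set_printoptions(precision=1,suppress=True)
for n in sys.argv[2:]:
    f='l'+n[0]+sys.argv[1]; save(n,f); im,w,H,S,V,x,y,z,tab=seg(f)
    box=(x>540)&(x<800)&(y>150)&(y<460)
    k=w[box&(V<70)&(S<90)&(z>50)&(z<70)]; t=k[k[:,2]>np.percentile(k[:,2],50)-1.5]; print(f,'knob top ctr',cv2.minAreaRect(t[:,:2].astype(np.float32)),np.median(t[:,2]))
    kc=t[:,:2].mean(0); m=(np.hypot(x-kc[0],y-kc[1])<115)&(z>6)&(z<22)&(S<60)
    m=cv2.morphologyEx(m.astype(np.uint8),cv2.MORPH_OPEN,np.ones((3,3)))
    cs=max(cv2.findContours(m,cv2.RETR_EXTERNAL,cv2.CHAIN_APPROX_NONE)[0],key=len)[:,0]
    q=w[cs[:,1],cs[:,0]]
    for _ in range(3):
        c,r=circ(q[:,:2]); q=q[np.abs(np.hypot(*(q[:,:2]-c).T)-r)<5]
    pl=w[m>0]; pl=pl[np.hypot(*(pl[:,:2]-c).T)<85]; print('  lid',c,r,len(q),'z',np.median(pl[:,2]),'slope',np.degrees(np.linalg.lstsq(np.c_[pl[:,:2],np.ones(len(pl))],pl[:,2],rcond=None)[0][:2]))
E
python3 s.py; python3 lid.py 1 wrist top scene
```

```text
t: 48.35
ee_pos: [628.0, 280.8, 243.2]
orientation: [3.061, 0.698, -0.005]
ft_force: [-1.0, -0.6, -0.0]
width: 61.6
grasp_force: 0.0
t 48.35 pos [628.  280.8 243.2] q [ 0.404  0.498  1.459 -0.001  1.188  1.526] F [-1.  -0.6 -0. ] w 61.6 g 0.0
x [ 0.901  0.434 -0.003] y [ 0.434 -0.901  0.001] z [-0.002 -0.002 -1.   ]
lw1 knob top ctr ((660.4998779296875, 309.97247314453125), (24.418468475341797, 25.821582794189453), 26.043611526489258) 59.91703690757896
  lid [659.9 309.8] 95.948316667088 419 z 16.331052334139997 slope [-0.1 -0. ]
lt1 knob top ctr ((659.451416015625, 308.2510986328125), (22.836801528930664, 22.171314239501953), 76.58085632324219) 60.56735765650586
  lid [649.8 295.5] 82.73060727778396 72 z 16.472935301973166 slope [0.9 1.3]
ls1 knob top ctr ((662.1405639648438, 309.1061706542969), (23.985437393188477, 23.18172264099121), 50.97761917114258) 58.955005993954785
  lid [661.5 309.9] 95.52189502769934 201 z 15.518884099068828 slope [-0.1  0. ]
```

View pics/lw1.png

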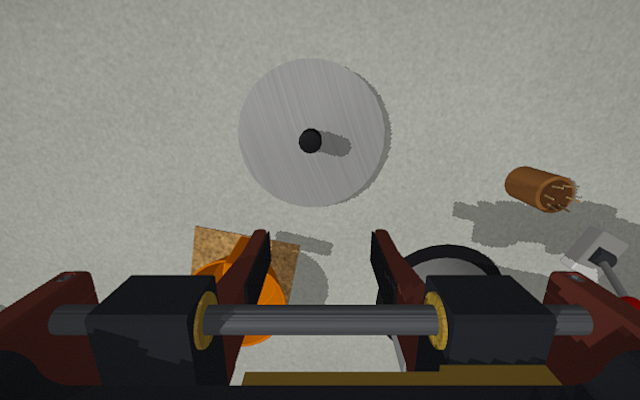

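Lid lies flat at (660.5,309.5) (pixel (310,140)), knob top z≈60. Go down to it.

```bash
python3 s.py 660.5 309.5 83; python3 -m creep '{"delta_pos":[[0.01,-0.003,0.03],[0.01,-0.003,0.03],[0.01,-0.003,0.03],[0.01,-0.003,0.03],[0.0014,0,0.03],[0,0,0.01],[0,0,0],[0,0,0]],"twist":[[0,0,0],[0,0,0],[0,0,0],[0,0,0],[0,0,0],[0,0,0],[0,0,0],[0,0,0]]}' 0.7; python3 s.py 660.5 309.5 24 25.7
```

```text
t 48.5 pos [628.6 280.3 244.7] q [ 0.403  0.496  1.459 -0.001  1.188  1.527] F [-0.3  0.7 -0.7] w 61.6 g 0.0
x [ 0.902  0.432 -0.001] y [ 0.432 -0.902  0.001] z [-0.    -0.001 -1.   ]
shift tool m [ 0.0415 -0.0127  0.1617] len 167.4
t: 49.17
ee_pos: [661.5, 309.5, 85.9]
orientation: [3.062, 0.697, 0.001]
ft_force: [-0.1, -0.3, -0.2]
width: 61.4
grasp_force: 0.0
t 49.17 pos [661.5 309.5  85.9] q [ 0.422  0.726  1.445 -0.001  0.97   1.546] F [-0.1 -0.3 -0.2] w 61.4 g 0.0
x [0.902 0.433 0.   ] y [ 0.433 -0.902  0.001] z [ 0.001 -0.001 -1.   ]
shift tool m [-0.0009 -0.0005  0.0618] len 61.9
twist deg [ 0.06 -0.01 -0.06]
```

```bash
python3 -m creep '{"delta_pos":[[-0.0009,0,0.025],[0,0,0.02],[0,0,0.01],[0,0,0.006],[0,0,0],[0,0,0]],"twist":[[0,0,0],[0,0,0],[0,0,0],[0,0,0],[0,0,0],[0,0,0]]}'; python3 s.py; python3 -m creep '{"delta_pos":[[0,0,0],[0,0,0],[0,0,0],[0,0,0],[0,0,0],[0,0,0],[0,0,0],[0,0,0],[0,0,0],[0,0,0]],"twist":[[0,0,0],[0,0,0],[0,0,0],[0,0,0],[0,0,0],[0,0,0],[0,0,0],[0,0,0],[0,0,0],[0,0,0]]}' 0;  python3 s.py
```

```text
t: 49.67
ee_pos: [661.5, 310.1, 25.7]
orientation: [3.062, 0.698, 0.004]
ft_force: [-0.8, -0.0, -0.1]
width: 61.4
grasp_force: 0.0
t 49.67 pos [661.5 310.1  25.7] q [ 0.422  0.803  1.458 -0.001  0.879  1.546] F [-0.8 -0.  -0.1] w 61.4 g 0.0
x [0.901 0.433 0.002] y [ 0.433 -0.901  0.001] z [ 0.003  0.    -1.   ]
t: 50.5
ee_pos: [660.8, 309.9, 24.5]
orientation: [3.062, 0.698, 0.001]
ft_force: [-1.1, 0.2, 3.7]
width: 27.8
grasp_force: 30.0
t 50.5 pos [660.8 309.9  24.5] q [ 0.423  0.804  1.459 -0.001  0.878  1.546] F [-1.1  0.2  3.7] w 27.8 g 30.0
x [0.901 0.433 0.001] y [ 0.433 -0.901  0.001] z [ 0.001 -0.001 -1.   ]
```

```bash
python3 -m creep '{"delta_pos":[[0,0,-0.005],[0,0,-0.01],[0,0,-0.02],[0,0,-0.025],[0,0,-0.025],[0,0,-0.025],[0,0,-0.025],[0,0,-0.025],[0,0,-0.02],[0,0,-0.015],[0,0,-0.01],[0,0,0],[0,0,0]],"twist":[[0,0,0],[0,0,0],[0,0,0],[0,0,0],[0,0,0],[0,0,0],[0,0,0],[0,0,0],[0,0,0],[0,0,0],[0,0,0],[0,0,0],[0,0,0]]}'; python3 s.py 509.5 7.3 229
python3 - <<'E'
from m import *
np.set_printoptions(precision=1,suppress=True)
save('top','ta'); save('scene','sa')
for f in('ta','sa'):
    im,w,H,S,V,x,y,z,tab=seg(f); rr=np.hypot(x-510,y-7)
    p=w[(rr<82)&(H>18)&(H<33)&(S>100)]; print('content z',np.percentile(p[:,2],[50,98,100]),len(p))
    m=(z>122)&(z<131)&(rr<99)&(rr>80)&(S<80); 
    p=w[m]
    for _ in range(3): c,r=circ(p[:,:2]); p=p[np.abs(np.hypot(*(p[:,:2]-c).T)-r)<5]
    a=np.degrees(np.arctan2(*(p[:,:2]-c).T[::-1])); print('rim',c,r,len(p),np.histogram(a,8,(-180,180))[0],np.median(p[:,2]))
    h=w[(z>0)&(z<10)&(V<50)&(rr<115)&(rr>93)]
    if len(h)>10: print('hob',circ(h[:,:2]))
    q=w[(z>150)&(z<330)&(S<50)&(V>70)&(np.hypot(x-661,y-310)<115)]; print('lid',len(q),np.percentile(q[:,2],[5,50,95]) if len(q) else '')
E
```

```text
t: 51.58
ee_pos: [660.4, 309.9, 229.3]
orientation: [3.062, 0.698, 0.001]
ft_force: [-0.6, 0.8, -2.6]
width: 27.3
grasp_force: 30.0
t 51.58 pos [660.4 309.9 229.3] q [ 0.423  0.572  1.368 -0.001  1.202  1.546] F [-0.6  0.8 -2.6] w 27.3 g 30.0
x [0.901 0.433 0.001] y [ 0.433 -0.901  0.001] z [ 0.001 -0.001 -1.   ]
shift tool m [-0.2671  0.2073  0.0003] len 338.1
content z [45.  75.  77.9] 1619
rim [507.4   6.8] 89.35214203263618 504 [61 59 68 67 62 63 64 60] 125.92370652419328
hob (array([514.7,   6.3]), np.float64(102.8473428127297))
lid 3301 [217.2 220.8 224.8]
content z [43.6 64.3 65.6] 199
rim [509.4   8.1] 89.45242803717699 294 [38 32 33 48 46 30 27 40] 124.64996699592791
hob (array([513.4,   7. ]), np.float64(97.54748774254853))
lid 3584 [215.3 218.5 222.8]
```

```bash
python3 -m creep '{"delta_pos":[[-0.0191,0.0148,0],[-0.0191,0.0148,0],[-0.0191,0.0148,0],[-0.0191,0.0148,0],[-0.0191,0.0148,0],[-0.0191,0.0148,0],[-0.0191,0.0148,0],[-0.0191,0.0148,0],[-0.0191,0.0148,0],[-0.0191,0.0148,0],[-0.0191,0.0148,0],[-0.0191,0.0148,0],[-0.0191,0.0148,0],[-0.0191,0.0148,0],[0,0,0],[0,0,0],[0,0,0]],"twist":[[0,0,0],[0,0,0],[0,0,0],[0,0,0],[0,0,0],[0,0,0],[0,0,0],[0,0,0],[0,0,0],[0,0,0],[0,0,0],[0,0,0],[0,0,0],[0,0,0],[0,0,0],[0,0,0],[0,0,0]]}'; python3 s.py 508.5 8 152
python3 - <<'E'
from m import *
np.set_printoptions(precision=1,suppress=True)
save('scene','sb'); save('top','tb'); o=get_obs()['ee_pos']
for f in('tb','sb'):
    im,w,H,S,V,x,y,z,tab=seg(f)
    q=w[(z>195)&(z<240)&(S<50)&(V>70)&(np.hypot(x-o[0],y-o[1])<105)]
    A=np.c_[q[:,:2]-o[:2],np.ones(len(q))]; s=np.linalg.lstsq(A,q[:,2],rcond=None)[0]; print(f,'lid plane slope deg',np.degrees(s[:2]),'z at axis',s[2],len(q))
E
```

```text
t: 53.1
ee_pos: [509.4, 7.5, 228.8]
orientation: [3.063, 0.697, 0.0]
ft_force: [0.3, 1.4, -2.6]
width: 27.8
grasp_force: 30.0
t 53.1 pos [509.4   7.5 228.8] q [-0.008  0.246  1.877 -0.     1.019  1.115] F [ 0.3  1.4 -2.6] w 27.8 g 30.0
x [ 0.901  0.433 -0.   ] y [ 0.433 -0.901  0.   ] z [ 0. -0. -1.]
shift tool m [-0.0006 -0.0008  0.0768] len 76.8
tb lid plane slope deg [3.2 0.4] z at axis 223.73349589885248 1278
sb lid plane slope deg [-0.7 -0.1] z at axis 219.47500029052514 2206
```

```bash
python3 -m creep '{"delta_pos":[[-0.0006,-0.0008,0.015],[0,0,0.02],[0,0,0.02],[0,0,0.015],[0,0,0.006],[0,0,0],[0,0,0]],"twist":[[0,0,0],[0,0,0],[0,0,0],[0,0,0],[0,0,0],[0,0,0],[0,0,0]]}'; python3 -m creep '{"delta_pos":[[0,0,0.002],[0,0,0.002],[0,0,0.002],[0,0,0.001],[0,0,0],[0,0,0]],"twist":[[0,0,0],[0,0,0],[0,0,0],[0,0,0],[0,0,0],[0,0,0]]}'; python3 s.py 508.5 8 142.3
```

```text
t: 53.78
ee_pos: [508.9, 8.2, 153.4]
orientation: [3.062, 0.699, 0.001]
ft_force: [1.3, -0.1, -3.2]
width: 27.4
grasp_force: 30.0
t: 54.28
ee_pos: [508.5, 7.7, 146.4]
orientation: [3.062, 0.698, 0.001]
ft_force: [0.1, -1.0, -2.8]
width: 27.4
grasp_force: 30.0
t 54.28 pos [508.5   7.7 146.4] q [-0.008  0.364  1.942 -0.001  0.835  1.115] F [ 0.1 -1.  -2.8] w 27.4 g 30.0
x [0.901 0.433 0.001] y [ 0.433 -0.901  0.001] z [ 0.001 -0.001 -1.   ]
shift tool m [ 0.0001 -0.0003  0.0041] len 4.1
```

```bash
python3 -m creep '{"delta_pos":[[0,0,0.001],[0,0,0.001],[0,0,0.001],[0,0,0],[0,0,0]],"twist":[[0,0,0],[0,0,0],[0,0,0],[0,0,0],[0,0,0]]}'; python3 -m creep '{"delta_pos":[[0,0,0.001],[0,0,0],[0,0,0]],"twist":[[0,0,0],[0,0,0],[0,0,0]]}';  python3 s.py
```

```text
t: 54.7
ee_pos: [508.4, 7.7, 143.2]
orientation: [3.062, 0.698, 0.001]
ft_force: [-1.1, -0.2, -2.3]
width: 27.2
grasp_force: 30.0
t: 54.95
ee_pos: [508.7, 7.7, 142.5]
orientation: [3.062, 0.698, 0.002]
ft_force: [-0.7, 0.1, -0.1]
width: 27.2
grasp_force: 30.0
t 54.95 pos [508.7   7.7 142.5] q [-0.008  0.37   1.944 -0.001  0.826  1.115] F [-0.7  0.1 -0.1] w 27.2 g 30.0
x [0.901 0.433 0.001] y [ 0.433 -0.901  0.001] z [ 0.001 -0.001 -1.   ]
```

```bash
python3 -m creep '{"delta_pos":[[0,0,0.001],[0,0,0],[0,0,0]],"twist":[[0,0,0],[0,0,0],[0,0,0]]}'; python3 -m creep '{"delta_pos":[[0,0,0],[0,0,0],[0,0,0],[0,0,0],[0,0,0],[0,0,0],[0,0,-0.005],[0,0,-0.02],[0,0,-0.03],[0,0,-0.03],[0,0,-0.03],[0,0,0],[0,0,0]],"twist":[[0,0,0],[0,0,0],[0,0,0],[0,0,0],[0,0,0],[0,0,0],[0,0,0],[0,0,0],[0,0,0],[0,0,0],[0,0,0],[0,0,0],[0,0,0]]}' 0.7; python3 s.py
python3 - <<'E'
from m import *
np.set_printoptions(precision=2,suppress=True)
for n in('scene','top','wrist'):
    f='lp'+n[0]; save(n,f); im,w,H,S,V,x,y,z,tab=seg(f); rr=np.hypot(x-508.5,y-8)
    q=w[(z>118)&(z<150)&(S<60)&(rr<97)&(rr>20)]; A=np.c_[q[:,:2]-[508.5,8],np.ones(len(q))]; s=np.linalg.lstsq(A,q[:,2],rcond=None)[0]; print(f,'slope',np.degrees(s[:2]),'z',s[2],len(q))
    p=w[((H<5)|(H>175))&(S>170)&(z>60)&(z<130)&(abs(y+141)<40)]
    if len(p)>5: print('red',np.median(p,0),p.min(0),p.max(0))
    b=w[(S<40)&(V>120)&(z>18)&(z<32)&(np.hypot(x-660,y+135)<70)]
    if len(b)>5: print('base',cv2.minAreaRect(b[:,:2].astype(np.float32)),np.median(b[:,2]))
a=np.hstack([cv2.resize(cv2.imread('pics/lps.png')[120:300,180:480],(400,240)),cv2.resize(cv2.imread('pics/lpw.png'),(400,240))]);cv2.imwrite('pics/cl.png',a)
E
```

```text
t: 55.2
ee_pos: [508.7, 7.7, 142.4]
orientation: [3.062, 0.698, 0.002]
ft_force: [-4.5, -0.6, 11.1]
width: 27.7
grasp_force: 30.0
t: 56.28
ee_pos: [509.5, 7.8, 258.3]
orientation: [3.061, 0.698, 0.008]
ft_force: [0.1, -0.4, -0.6]
width: 61.4
grasp_force: 0.0
t 56.28 pos [509.5   7.8 258.3] q [-0.008  0.207  1.851 -0.001  1.078  1.115] F [ 0.1 -0.4 -0.6] w 61.4 g 0.0
x [0.901 0.433 0.004] y [ 0.433 -0.901  0.003] z [ 0.005 -0.001 -1.   ]
lps slope [-0.71 -0.08] z 132.926252530357 2246
red [ 660.99 -141.75   99.96] [ 647.53 -152.96   88.91] [ 667.92 -131.41  107.  ]
base ((691.523681640625, -143.6038055419922), (50.111289978027344, 71.94103240966797), 88.50669860839844) 24.027543548363496
lpt slope [2.31 1.11] z 136.35341209591567 2276
lpw slope [-0.24 -0.12] z 133.88197990877939 24963
red [ 651.31 -137.73  102.42] [ 640.32 -150.38   70.81] [ 664.23 -129.34  107.71]
base ((688.6181030273438, -143.55699157714844), (49.70029830932617, 70.49590301513672), 87.4305191040039) 24.84169588575105
```

View pics/cl.png

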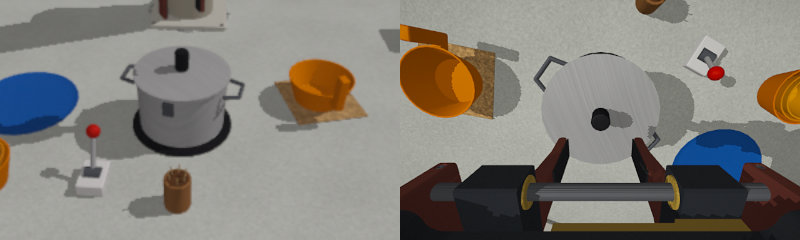

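Lid sits level and fully down (flange top z≈133.9, knob at (181,58) left). The ball (716,73 right) is at about (655,-142,95); isolator base at (690,-143.5). Shut the fingers and go to the ball's -x side.

```bash
python3 s.py 612 -142 258 0 | tail -2; python3 -m creep '{"delta_pos":[[0.004,0.0225,0],[0.004,0.0225,0],[0.004,0.0225,0],[0.004,0.0225,0],[0.004,0.0225,0],[0.004,0.0225,0],[0.004,0.0225,0],[0.004,0.0225,0],[0,0,0],[0,0,0],[0,0,0],[0,0,0],[0,0,0],[0,0,0],[0,0,0]],"twist":[[0,0,0],[0,0,0],[0,0,0],[0,0,0],[0,0,0],[0,0,0],[0,0,0],[0,0,0],[0,0,6.4],[0,0,6.4],[0,0,6.4],[0,0,6.4],[0,0,0],[0,0,0],[0,0,0]]}' 0; python3 s.py 612 -142 82 0
```

```text
shift tool m [ 0.0292  0.1803 -0.0029] len 182.7
twist deg [ 0.02  0.08 25.69]
t: 57.68
ee_pos: [614.9, -140.4, 255.5]
orientation: [3.141, 0.008, -0.001]
ft_force: [0.3, -0.2, 0.2]
width: 0.7
grasp_force: 0.0
t 57.68 pos [ 614.9 -140.4  255.5] q [-0.243  0.398  1.588 -0.001  1.157  1.323] F [ 0.3 -0.2  0.2] w 0.7 g 0.0
x [ 1.     0.005 -0.001] y [ 0.005 -1.     0.   ] z [-0.001 -0.    -1.   ]
shift tool m [-0.0027  0.0015  0.1735] len 173.5
twist deg [0.02 0.05 0.27]
```

```bash
python3 -m creep '{"delta_pos":[[-0.003,0.0015,0.03],[0,0,0.03],[0,0,0.03],[0,0,0.03],[0,0,0.03],[0,0,0.015],[0,0,0.008],[0,0,0],[0,0,0]],"twist":[[0,0,0],[0,0,0],[0,0,0],[0,0,0],[0,0,0],[0,0,0],[0,0,0],[0,0,0],[0,0,0]]}';python3 s.py;  python3 -m creep '{"delta_pos":[[0.01,0,0],[0.005,0,0],[0.005,0,0],[0.005,0,0],[0.005,0,0],[0.005,0,0],[0.005,0,0],[0.005,0,0],[0.005,0,0],[0.005,0,0],[0.005,0,0],[0,0,0]],"twist":[[0,0,0],[0,0,0],[0,0,0],[0,0,0],[0,0,0],[0,0,0],[0,0,0],[0,0,0],[0,0,0],[0,0,0],[0,0,0],[0,0,0]]}'; python3 s.py
python3 - <<'E'
from m import *
np.set_printoptions(precision=1,suppress=True)
for n in('top','scene'):
    save(n,'r1'+n); im,w,H,S,V,x,y,z,tab=seg('r1'+n); p=w[((H<4)|(H>176))&(S>180)&(z>60)&(z<130)&(abs(y+141)<40)]; print(p.min(0),p.max(0)) if len(p) else 0
E
```

```text
t: 58.43
ee_pos: [612.8, -142.2, 83.8]
orientation: [3.141, 0.004, 0.002]
ft_force: [-0.4, -0.3, 0.3]
width: 0.2
grasp_force: 0.0
t 58.43 pos [ 612.8 -142.2   83.8] q [-0.247  0.605  1.699 -0.001  0.836  1.322] F [-0.4 -0.3  0.3] w 0.2 g 0.0
x [1.    0.003 0.001] y [ 0.003 -1.     0.001] z [ 0.001 -0.001 -1.   ]
t: 59.43
ee_pos: [673.7, -142.1, 83.6]
orientation: [3.141, 0.003, 0.003]
ft_force: [-0.4, 0.3, -0.3]
width: 0.5
grasp_force: 0.0
t 59.43 pos [ 673.7 -142.1   83.6] q [-0.225  0.676  1.555 -0.001  0.909  1.344] F [-0.4  0.3 -0.3] w 0.5 g 0.0
x [1.    0.002 0.002] y [ 0.002 -1.     0.001] z [ 0.002 -0.001 -1.   ]
[ 690.7 -154.1   96.5] [ 712.3 -132.2  115.3]
```

```bash
python3 -m creep '{"delta_pos":[[0.005,0,0],[0.005,0,0],[0.005,0,0],[0.005,0,0],[0.003,0,0],[0,0,0],[0,0,0]],"twist":[[0,0,0],[0,0,0],[0,0,0],[0,0,0],[0,0,0],[0,0,0],[0,0,0]]}'; for i in 1; do python3 -m creep '{"delta_pos":[[0.002,0,0],[0.002,0,0],[0,0,0]],"twist":[[0,0,0],[0,0,0],[0,0,0]]}'; done; python3 -m creep '{"delta_pos":[[0.002,0,0],[0,0,0]],"twist":[[0,0,0],[0,0,0]]}'
python3 - <<'E'
from m import *
np.set_printoptions(precision=1,suppress=True)
for n in('top','scene'):
    save(n,'r2'+n); im,w,H,S,V,x,y,z,tab=seg('r2'+n); p=w[((H<4)|(H>176))&(S>180)&(z>60)&(z<130)&(abs(y+141)<40)]; print(p.min(0),p.max(0)) if len(p) else 0
E
```

```text
t: 60.12
ee_pos: [695.8, -142.0, 83.6]
orientation: [3.141, 0.003, 0.002]
ft_force: [-0.2, 0.4, 0.8]
width: 0.3
grasp_force: 0.0
t: 60.37
ee_pos: [699.6, -142.0, 83.5]
orientation: [3.141, 0.002, 0.001]
ft_force: [-0.7, -0.1, 0.6]
width: 0.2
grasp_force: 0.2
t: 60.53
ee_pos: [701.6, -142.0, 83.5]
orientation: [3.141, 0.002, 0.001]
ft_force: [-0.7, 1.0, -0.2]
width: 0.2
grasp_force: 0.3
[ 714.  -155.1   90.3] [ 740.7 -133.9  106.3]
```

```bash
python3 -m creep '{"delta_pos":[[0.002,0,0],[0,0,0]],"twist":[[0,0,0],[0,0,0]]}';python3 -m creep '{"delta_pos":[[0.002,0,0],[0,0,0]],"twist":[[0,0,0],[0,0,0]]}'|grep -A0 -E 'ee_pos|ft_'; python3 -m creep '{"delta_pos":[[0.0015,0,0],[0,0,0]],"twist":[[0,0,0],[0,0,0]]}'|grep -E 'ee_pos|ft_'
```

```text
t: 60.8
ee_pos: [703.6, -142.0, 83.6]
orientation: [3.141, 0.002, 0.001]
ft_force: [-0.1, -0.2, -0.7]
width: 0.3
grasp_force: 0.3
ee_pos: [704.1, -142.0, 83.4]
--
ft_force: [-5.9, -0.1, 2.8]
ee_pos: [704.2, -142.0, 83.4]
ft_force: [-11.1, -0.4, 5.8]
```

End stop reached (force rises, arm stalls). Back off, rise, and check everything.

```bash
python3 -m creep '{"delta_pos":[[0.0015,0,0],[0,0,0],[-0.015,0,0],[-0.03,0,0],[-0.03,0,0],[0,0,-0.03],[0,0,-0.035],[0,0,-0.035],[0,0,-0.035],[0,0,-0.035],[0,0,-0.03],[0,0.02,0],[-0.02,0.03,0],[-0.02,0.03,0],[-0.02,0.03,0],[-0.02,0.03,0],[-0.02,0.03,0],[0,0,0],[0,0,0]],"twist":[[0,0,0],[0,0,0],[0,0,0],[0,0,0],[0,0,0],[0,0,0],[0,0,0],[0,0,0],[0,0,0],[0,0,0],[0,0,0],[0,0,0],[0,0,0],[0,0,0],[0,0,0],[0,0,0],[0,0,0],[0,0,0],[0,0,0]]}'
python3 - <<'E'
from m import *
np.set_printoptions(precision=1,suppress=True)
for n in('top','scene'):
    save(n,'z'+n); im,w,H,S,V,x,y,z,tab=seg('z'+n); p=w[((H<4)|(H>176))&(S>180)&(z>60)&(z<130)&(abs(y+141)<40)]; print(n,'red',p.min(0),p.max(0)); 
    q=w[(z>118)&(z<150)&(S<60)&(np.hypot(x-508,y-8)<97)]; print('lid z',np.percentile(q[:,2],[5,50,95]))
cv2.imwrite('pics/zz.png',np.vstack([cv2.imread('pics/ztop.png')[90:340,60:560],cv2.imread('pics/zscene.png')[80:320,60:560]]))
E
```

```text
t: 62.72
ee_pos: [533.0, -313.7, 284.0]
orientation: [3.14, -0.003, 0.003]
ft_force: [-0.0, 0.5, -0.5]
width: 0.4
grasp_force: 0.0
top red [ 716.2 -151.8   95.4] [ 734.  -135.6  106.9]
lid z [130.5 134.1 138.2]
scene red [ 725.8 -155.    89.4] [ 742.2 -133.8  104.7]
lid z [129.4 132.9 136.9]
```

View pics/zz.png

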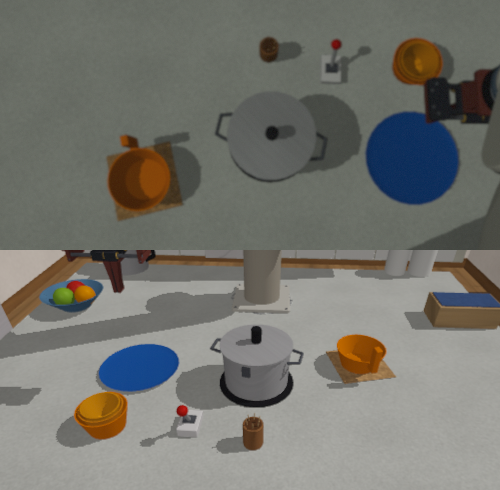

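The final picture shows the tub empty and upright on the mat at (140,178), the plate empty, the lid seated at (272,135), the toggle over to +x at (336,44), and the other items untouched. I'm handing in.

```bash
python3 -c "
from workcell import close_job
print(close_job())"
```

```text
the job is handed in; nothing more can be done
None
```

The job is handed in after about 63 s: all 4 potatoes and all 4 corn pieces are in the pot, the empty tub is upright on its mat, the lid is fully seated, the isolator is pushed to its on stop, and nothing else was moved.

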